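# Scoop the whelk shells out of a shingle sample

### The arm

A 7-joint arm with a two-finger parallel gripper is mounted at the origin on the work surface. World frame = base frame: x ahead of the robot, y to its left, z up, the work surface at z = 0. Lengths are in m, angles in rad, forces in N, time in s.
With the tool pointing down it reaches from about 0.425 to 0.975 m from the base axis. Payload 16.7 kg.
Tool frame: the origin (TCP) lies at the centre of the arm's flange, where the gripper is bolted on; the fingertips stand 173 mm ahead of it and the grasp point (between the pads) lies ctrl.grip_point_offset ahead of it (ctrl.grip_point_offset is the distance from the TCP to the grasp point, in m); z points along the fingers, x is the direction in which the jaws open and shut, and the axes are right-handed (so a half turn about z gives the same grasp; the last joint's range is limited). The gripper opens to 85 mm and grips with 20 to 120 N. Pads are 22 mm wide; open, the fingers measure 114 mm over their backs; the gripper's body (76 mm by 85 mm) begins 54 mm behind the grasp point. The pads swing forward as they close: fully open they stand 13 mm farther back than shut.
Start: joints at [-1.444, 0.426, 0.074, 1.606, -0.034, 1.111, -0.067], TCP at [0.184, 0.649, 0.405] pointing down, gripper open.
Joint ranges: [-2.85, 2.85], [-0.5, 2.14], [-1.23, 1.37], [0.21, 2.46], [-1.02, 4.16], [0.16, 2.05], [-2.73, 2.73]. Speed limits (rad/s): [1.89, 1.89, 2.39, 2.39, 3.01, 3.01, 3.01].

### API

Orientations are given as a unit quaternion [w, x, y, z].
In Python, from cell import telemetry, eyes, ctrl gives the robot as it stands.
- The arm moves only by the tool move_arm, never from a script. Its argument "increments" is a list of rows, each an object with "linear": the shift along the tool's x, y, z in units of 25 mm (1.0 is 25 mm), a list of three; "angular": the turn, a rotation vector about the tool's x, y, z in units of 4 degrees (1.0 is 4 degrees), a list of three. A call has 1 to 5 rows; each row shifts and turns the commanded pose from where the row before left it, along the tool's axes as they then stand; what a row does not reach is not made up. A row lasts 1/12 s, in which the tool goes at most 41.7 mm and 7.16 degrees, less where a joint would pass 70% of its speed; a pose out of reach is approached as far as the arm can. A call with a number of a shift or a turn outside -1 to 1 is refused whole. A call with a gripper value outside its range is refused whole. "claw" is the closure, from -1 (fully open) to 1 (shut), set as the call begins (left out, the last holds). The fingers move at their own pace and stop on an object; "force" is the grip in N (left out, the last holds). Time passes only in rows, so rows that do not move let the fingers close. It gives the time, the measured TCP pose, the force and the opening at its end, in the units of the state.
- telemetry.read_state(): the state, without advancing time (a new reading comes with each control period).
- eyes.snapshot(name): name is "scene" or "top"; returns a dict with "color" (480x640x3 uint8, red, green, blue), "mtx" (3x3 intrinsics, pixels), "world_from_camera" (4x4, takes a point from camera to world coordinates). Camera axes: x right, y down, z forward; pixel columns grow to the right and rows downward; lengths in m; the calibration is good to about 2 mm. A picture is of the moment at which its call begins. There is no depth.
- ctrl.job_done(): hands the job in, once; it reports no verdict.
The state is a dict: "time": time; "joint_positions": joint angles; "qvel": joint speeds; "joint_torque": joint torques, N m; "eef_pos": TCP position; "eef_rot": TCP orientation; "wrist_force": force on the tool from outside, world axes, zero at the start; "ft_torque": the same for the moment, N m; "width": opening from 0.0 (shut) to 1.0 (fully open).
Only numpy, scipy, OpenCV 4.12 (cv2) and the standard library are available. Lean on these libraries where they do the work, as an engineer would, in place of code of your own. Each camera call takes 0.05 s, during which the arm holds its last target.

### The job

Use the wire scoop to lift both whelk shells out of the shingle in the steel sample tray, letting the small pebbles fall back through the wires so that none leaves that tray, and tip the shells gently from low down into the white sorting tray, ready for the microscope. Touch the shells only with the scoop, do not push the white tray about or disturb the other things on the bench, and finish by standing the scoop level on the middle of its black mat.

Things in the scene. Friction and masses are not known exactly. Their poses are not given: they have to be found in the camera images.
- scoop: Stainless wire scoop, 0.2 kg, standing level on the mat. Origin: centre of the underside of its flat floor, 100 mm long (x forward to the open front) and 144 mm wide (y left; z up). Floor: six smooth 3 mm wires along x, 28 mm apart (slots 25 mm clear), with a front and a heel wire in the same plane. Wire sides rise from the front to 46 mm at the back wall, 58 mm behind the origin. It may pivot a little when gripped.
- scoop_grip (a point): Middle of the scoop's black handle, 99 mm behind and 105 mm above the scoop's origin. The handle is a straight bar 100 mm long, 20 mm wide (along the scoop's y: pinch it across this) and 18 mm thick, rising backwards from the back wall at 55 degrees above level; its top end is 142 mm above the origin. Axes as the scoop's.
- scoop_lip (a point): Middle of the scoop's front wire at its underside, 50 mm ahead of the scoop's origin (the wire reaches 2 mm farther). The front wire is 3 mm thick and pushes under things that are held by a wall.
- sample_tray: Steel sample tray, open on top, fixed to the bench: 310 x 176 mm outside, inside 300 (its x axis) x 166 mm (its y axis), floor 5 mm above the bench, rim 38 mm above the bench, upright walls 5 mm thick. Origin: centre of the underside. The shells and pebbles lie towards its +x end; the 110 mm at its -x end are bare floor.
- sorting_tray: White plastic sorting tray, open on top, loose, 0.7 kg: 205 x 205 mm outside, walls and floor 5 mm thick, rim 36 mm above the bench. Origin: centre of the underside.
- mat: Black rubber mat fixed to the bench, 200 (x) x 180 (y) x 4 mm; origin at the centre of its underside. The scoop stands on it.
- whelk0: Whelk shell lying in the sample tray, about 45 g: 62 mm long (its x axis towards the pointed spire), 38 mm thick, 44 mm wide with its flared lip (on its +y side). Too thick for the scoop's slots. Origin: under the middle of the body, at the bottom as it lies; the shell's axis is 19 mm above (its z axis).
- whelk1: Whelk shell lying in the sample tray, about 45 g: 62 mm long (its x axis towards the pointed spire), 38 mm thick, 44 mm wide with its flared lip (on its +y side). Too thick for the scoop's slots. Origin: under the middle of the body, at the bottom as it lies; the shell's axis is 19 mm above (its z axis).
- pebble0: Small rounded pebble, 18 mm across and 13.5 mm thick, 10 g, lying loose in the sample tray; it falls through the scoop's slots. Origin: centre of its underside as it lies at the start.
- pebble1: Small rounded pebble, 18 mm across and 13.5 mm thick, 10 g, lying loose in the sample tray; it falls through the scoop's slots. Origin: centre of its underside as it lies at the start.
- pebble2: Small rounded pebble, 18 mm across and 13.5 mm thick, 10 g, lying loose in the sample tray; it falls through the scoop's slots. Origin: centre of its underside as it lies at the start.
- pebble3: Small rounded pebble, 18 mm across and 13.5 mm thick, 10 g, lying loose in the sample tray; it falls through the scoop's slots. Origin: centre of its underside as it lies at the start.
- pebble4: Small rounded pebble, 18 mm across and 13.5 mm thick, 10 g, lying loose in the sample tray; it falls through the scoop's slots. Origin: centre of its underside as it lies at the start.
- pebble5: Small rounded pebble, 18 mm across and 13.5 mm thick, 10 g, lying loose in the sample tray; it falls through the scoop's slots. Origin: centre of its underside as it lies at the start.
- petri_stack: Stack of three petri dishes, 94 mm across, 44 mm high, bystander. Origin under its centre.
- jar: Amber glass jar, 60 mm across, 85 mm high, bystander. Origin under its centre.
- forceps: Steel forceps, 130 mm long, lying flat, bystander. Origin at the middle.
- magnifier: Black hand lens, 68 mm lens ring on a handle, 150 mm long, lying flat, bystander. Origin on the handle near the ring.
There are look-alikes about, which are no part of the job. What is shaped like the whelk1 but green is not meant.

How it is judged:
On the way:
1. a shell lies in the scoop, lifted clear of the sample tray (((x of whelk0 in the frame of scoop between -0.058 and 0.058 m and y of whelk0 in the frame of scoop between -0.075 and 0.075 m and z of whelk0 in the frame of scoop between -0.012 and 0.07 m and height (world z) of whelk0 above 0.07 m) or (x of whelk1 in the frame of scoop between -0.058 and 0.058 m and y of whelk1 in the frame of scoop between -0.075 and 0.075 m and z of whelk1 in the frame of scoop between -0.012 and 0.07 m and height (world z) of whelk1 above 0.07 m))), for 0.2 s.
At the end, for the whole second after the job is handed in: Both shells at rest inside the sorting tray (which stands flat), all six pebbles inside the sample tray, below its rim, and the scoop released and at rest on the mat, its floor level within 0.08 rad and its origin within 50 mm of the mat's centre (x of whelk0 in the frame of sorting_tray between -0.1 and 0.1 m and y of whelk0 in the frame of sorting_tray between -0.1 and 0.1 m and z of each of whelk0, whelk1 in the frame of sorting_tray below 0.06 m and linear speed of each of whelk0, whelk1 below 0.03 m/s and x of whelk1 in the frame of sorting_tray between -0.1 and 0.1 m and y of whelk1 in the frame of sorting_tray between -0.1 and 0.1 m and x of pebble0 in the frame of sample_tray between -0.152 and 0.152 m and y of pebble0 in the frame of sample_tray between -0.085 and 0.085 m and z of each of pebble0, pebble1, pebble2, pebble3, pebble4, pebble5 in the frame of sample_tray below 0.036 m and x of pebble1 in the frame of sample_tray between -0.152 and 0.152 m and y of pebble1 in the frame of sample_tray between -0.085 and 0.085 m and x of pebble2 in the frame of sample_tray between -0.152 and 0.152 m and y of pebble2 in the frame of sample_tray between -0.085 and 0.085 m and x of pebble3 in the frame of sample_tray between -0.152 and 0.152 m and y of pebble3 in the frame of sample_tray between -0.085 and 0.085 m and x of pebble4 in the frame of sample_tray between -0.152 and 0.152 m and y of pebble4 in the frame of sample_tray between -0.085 and 0.085 m and x of pebble5 in the frame of sample_tray between -0.152 and 0.152 m and y of pebble5 in the frame of sample_tray between -0.085 and 0.085 m and angle between sorting_tray's own z axis and vertical below 0.05 rad and horizontal distance between scoop and mat below 0.05 m and angle between scoop's own z axis and vertical below 0.08 rad and height (world z) of scoop below 0.012 m and linear speed of scoop below 0.02 m/s); the robot touches nothing.
It fails at once if a pebble is taken out of the sample tray (not (x of pebble0 in the frame of sample_tray between -0.165 and 0.165 m and y of pebble0 in the frame of sample_tray between -0.098 and 0.098 m) or not (x of pebble1 in the frame of sample_tray between -0.165 and 0.165 m and y of pebble1 in the frame of sample_tray between -0.098 and 0.098 m) or not (x of pebble2 in the frame of sample_tray between -0.165 and 0.165 m and y of pebble2 in the frame of sample_tray between -0.098 and 0.098 m) or not (x of pebble3 in the frame of sample_tray between -0.165 and 0.165 m and y of pebble3 in the frame of sample_tray between -0.098 and 0.098 m) or not (x of pebble4 in the frame of sample_tray between -0.165 and 0.165 m and y of pebble4 in the frame of sample_tray between -0.098 and 0.098 m) or not (x of pebble5 in the frame of sample_tray between -0.165 and 0.165 m and y of pebble5 in the frame of sample_tray between -0.098 and 0.098 m)).
It fails at once if a shell is touched with the gripper instead of the scoop (contact force between any of the fingers, the arm and whelk0 above 0.5 N or contact force between any of the fingers, the arm and whelk1 above 0.5 N).
It fails at once if a shell is dropped from a height or thrown (faster than 1.5 m/s) (linear speed of any of whelk0, whelk1 above 1.5 m/s).
It fails at once if the sorting tray is pushed about (more than 40 mm) (distance of sorting_tray from where it was at the start of the episode above 0.04 m).
It fails at once if a bystander is moved more than 30 mm (distance of any of petri_stack, jar, forceps, magnifier from where it was at the start of the episode above 0.03 m).
It also fails if it takes over 72 s, if anything falls off the work surface, if the arm or the gripper's body presses on something with over 40 N, if the wrist force passes 120 N, or if a joint passes its speed limit or range.

## Working session

There is one attempt and no reset: what is moved stays moved. The work goes in short steps, Python scripts to look and compute and a tool call to move; the robot and the scene stay as the last step left them, time stands still between calls to the robot, and variables do not carry over. Pictures are saved under pics/ and viewed, and the job is handed in when it is done.

Besides the shell and the picture viewer there is one more tool, called after "Request:" as a command line: name --argument value ..., lists and objects as JSON in quotes. move_arm: Moves the arm, as the interface text tells. Its arguments: {"type":"object","properties":{"increments":{"type":"array"},"claw":{"type":"number"},"force":{"type":"number"}},"required":["increments"]}

```bash
ls; mkdir -p pics; python3 - <<'E'
from cell import telemetry, eyes, ctrl
import cv2
print(telemetry.read_state(), ctrl.grip_point_offset)
for n in ("scene","top"):
    s=eyes.snapshot(n); cv2.imwrite(f"pics/{n}0.png",s["color"][:,:,::-1]); print(s["mtx"],s["world_from_camera"])
E
```

```text
pics
{'time': 0.0, 'joint_positions': array([-1.44351282,  0.42673871,  0.07384326,  1.60660645, -0.03410452,
        1.110805  , -0.06708309]), 'qvel': array([ 3.71921641e-04, -1.78972830e-03,  3.72312807e-05, -6.11862413e-04,
        1.34232044e-04, -5.70208789e-04,  4.15465867e-04]), 'joint_torque': array([-8.07807282e-06, -9.49864912e+01,  3.76043960e+00, -4.63508821e+01,
        1.89836504e-02,  1.05195522e-02, -6.52109270e-05]), 'eef_pos': array([0.18440913, 0.64912871, 0.404006  ]), 'eef_rot': array([ 4.26013592e-04,  7.97894695e-01,  6.02796511e-01, -4.89808310e-04]), 'wrist_force': array([-0.23322025, -0.62344516,  0.10114383]), 'ft_torque': array([ 0.01664102, -0.00101174,  0.06369178]), 'width': 1.0016277747310296} 0.1547
[[513.44359367   0.         320.28676946]
 [  0.         513.44359367 241.46141259]
 [  0.           0.           1.        ]] [[-0.07326438  0.75315334 -0.65375253  1.30161463]
 [ 0.99712728  0.06795271 -0.03346082  0.05837472]
 [ 0.01922312 -0.65432597 -0.75596825  0.96612585]
 [ 0.          0.          0.          1.        ]]
[[437.34719256   0.         317.22513207]
 [  0.         437.34719256 238.16071025]
 [  0.           0.           1.        ]] [[-0.00754153 -0.99661362  0.08188046  0.51369145]
 [-0.99992456  0.00672197 -0.01028025  0.00656302]
 [ 0.00969503 -0.08195181 -0.99658914  0.94538378]
 [ 0.          0.          0.          1.        ]]
```

View pics/scene0.png

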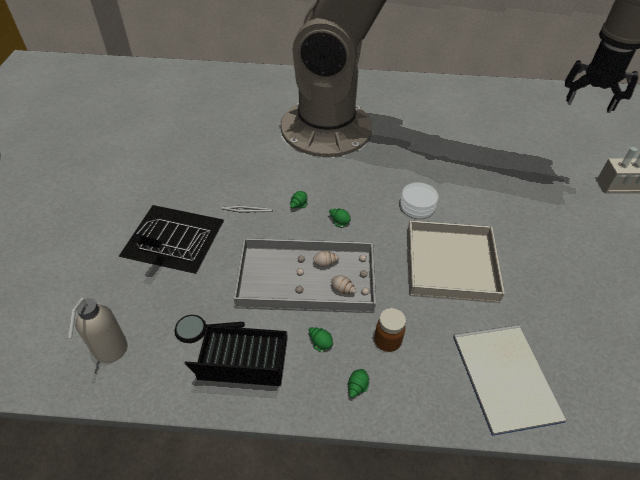

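View pics/top0.png

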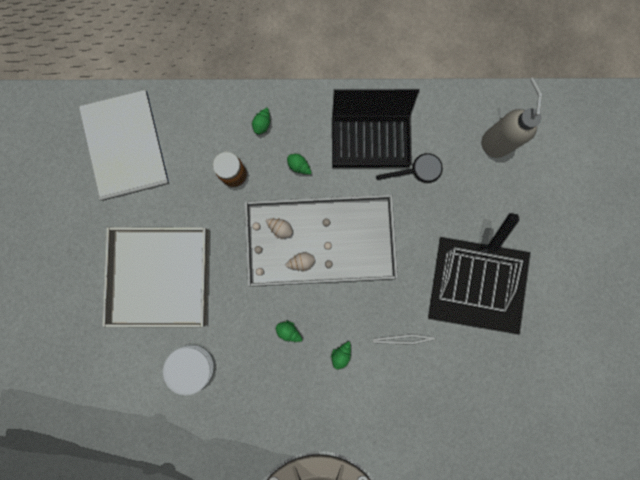

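```bash
cat > h.py <<'E'
from cell import telemetry, eyes, ctrl
import cv2, numpy as np
from scipy.spatial.transform import Rotation as R
def ray(s,u,v,z):
    T=s["world_from_camera"];d=T[:3,:3]@np.linalg.solve(s["mtx"],[u,v,1.]);o=T[:3,3]
    return o+d*(z-o[2])/d[2]
def proj(s,p):
    T=s["world_from_camera"];c=T[:3,:3].T@(np.asarray(p)-T[:3,3]);q=s["mtx"]@c;return q[:2]/q[2]
def crop(s,name,x0,y0,x1,y1,k):
    c=cv2.resize(s["color"][y0:y1,x0:x1,::-1],None,fx=k,fy=k,interpolation=cv2.INTER_CUBIC)
    cv2.imwrite("pics/"+name+".png",c)
def mtx2rot(q): return R.from_quat([q[1],q[2],q[3],q[0]])
E
python3 - <<'E'
from h import *
s=eyes.snapshot("top"); crop(s,"t_tray",240,190,400,290,5); crop(s,"t_mat",420,200,540,340,4); crop(s,"t_sort",95,215,215,335,4.5)
s=eyes.snapshot("scene"); crop(s,"s_mat",110,195,230,285,6)
E
```

```text
(no output)
```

View pics/t_tray.png

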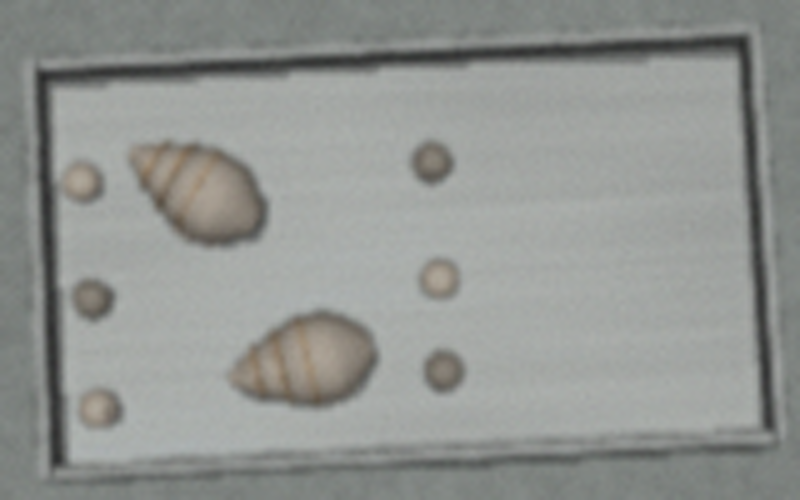

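View pics/t_mat.png

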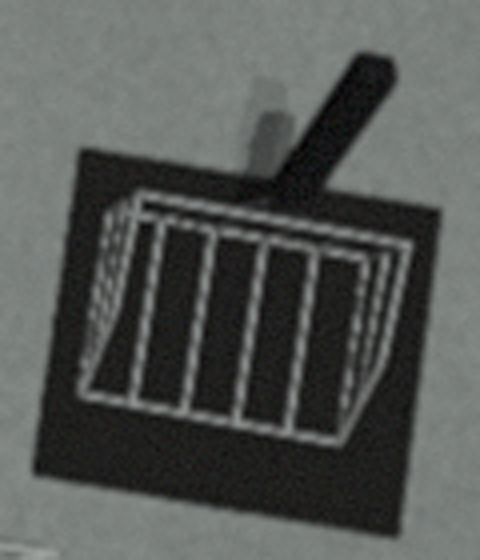

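View pics/t_sort.png

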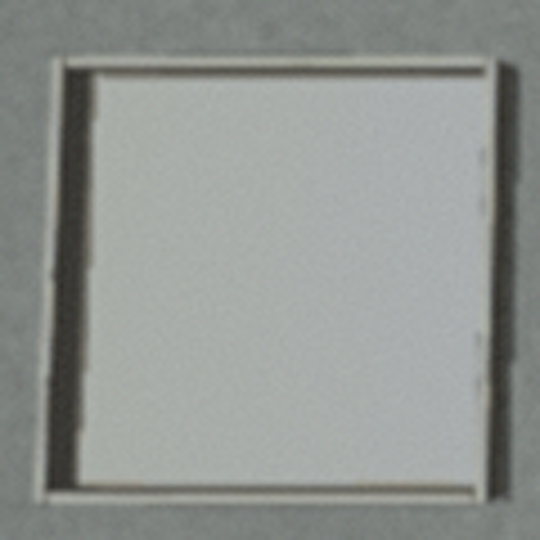

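View pics/s_mat.png

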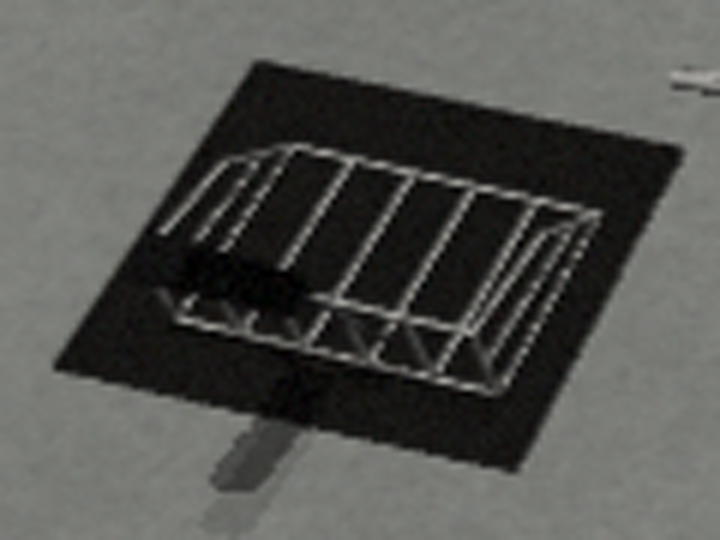

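```bash
python3 - <<'E'
from h import *
s=eyes.snapshot("top")
def px(c,x0,y0,k): return x0+(c[0]+.5)/k-.5, y0+(c[1]+.5)/k-.5
def rect(name,cs,x0,y0,k,z):
    P=np.array([ray(s,*px(c,x0,y0,k),z) for c in cs]);c=P.mean(0)
    print(name,c.round(4),[round(float(np.linalg.norm(P[i]-P[(i+1)%4])),4) for i in range(4)])
    for i in range(4):
        d=P[(i+1)%4]-P[i]; print(round(float(np.degrees(np.arctan2(d[1],d[0]))),2),end=' ')
    print()
rect("tray",[(27,66),(757,28),(777,440),(48,475)],240,190,5,.038)
rect("mat",[(80,148),(441,211),(398,535),(35,472)],420,200,4,.004)
rect("sort",[(55,57),(498,60),(487,500),(38,500)],95,215,4.5,.036)
F=np.array([ray(s,*px(c,420,200,4),.006) for c in [(80,398),(135,405),(185,412),(240,420),(290,430),(342,440)]])
print("front",F.mean(0).round(4),F[:,:2].round(3).tolist())
d=F[-1]-F[0];print(np.degrees(np.arctan2(d[1],d[0])))
for n,c in [("heelL",(145,213)),("heelR",(365,258))]: print(n,ray(s,*px(c,420,200,4),.006).round(4))
print("wall",[ray(s,*px(c,420,200,4),.05).round(4) for c in [(145,195),(410,242)]])
print("handletop",ray(s,*px((378,65),420,200,4),.146-.0).round(4))
for n,c in dict(w0=(205,193),w1=(310,358),p=(82,182),p1=(92,298),p2=(100,408),p3=(432,162),p4=(440,278),p5=(443,371)).items():
    print(n,ray(s,*px(c,240,190,5),.02 if n[0]=='w' else .012).round(3))
E
```

```text
tray [ 0.5849 -0.009   0.038 ] [0.3067, 0.1726, 0.3015, 0.1706]
-87.32 -178.47 92.29 3.25 
mat [ 0.4884 -0.3506  0.004 ] [0.198, 0.1753, 0.1961, 0.1757]
-100.33 169.74 79.77 -9.62 
sort [0.5119 0.3335 0.036 ] [0.2044, 0.2013, 0.2034, 0.2022]
-90.76 179.35 89.5 -0.36 
front [ 0.4475 -0.334   0.006 ] [[0.458, -0.264], [0.454, -0.293], [0.451, -0.32], [0.446, -0.349], [0.441, -0.376], [0.435, -0.403]]
-99.50656362769826
heelL [ 0.557  -0.3018  0.006 ]
heelR [ 0.5319 -0.4198  0.006 ]
wall [array([ 0.5643, -0.2877,  0.05  ]), array([ 0.5391, -0.4235,  0.05  ])]
handletop [ 0.6183 -0.3663  0.146 ]
w0 [0.611 0.075 0.02 ]
w1 [0.541 0.03  0.02 ]
p [0.617 0.128 0.012]
p1 [0.568 0.124 0.012]
p2 [0.521 0.12  0.012]
p3 [ 0.625 -0.022  0.012]
p4 [ 0.575 -0.025  0.012]
p5 [ 0.535 -0.026  0.012]
```

```bash
cat >> h.py <<'E'
def goto(P,Rt=None,n=None,start=None):
    """print rows to reach world pos P (and tool Rotation Rt) from the present pose"""
    st=telemetry.read_state(); p=st["eef_pos"];r=mtx2rot(st["eef_rot"])
    if start: p,r=start
    P=np.array(P,float)
    Rt=Rt if Rt is not None else r
    rv=(r.inv()*Rt).as_rotvec(); ang=np.degrees(rv)/4
    L=np.linalg.norm(P-p)/.025
    m=max(np.abs(r.inv().apply(P-p)/.025).max(),np.abs(ang).max())
    n=n or int(np.ceil(m/0.98)); n=max(n,1)
    rows=[];q=r
    for i in range(n):
        l=q.inv().apply((P-p)/n)/.025
        rows.append(l.round(2)); q=q*R.from_rotvec(rv/n)
    print("n",n,"ang/row",(ang/n).round(3),"lin",[x.tolist() for x in (rows if np.abs(rv).max()>1e-3 else rows[:1])])
    return P,Rt
def down(a):  # tool down, tool x at world azimuth a deg
    a=np.radians(a);x=np.array([np.cos(a),np.sin(a),0]);z=np.array([0,0,-1.]);return R.from_matrix(np.column_stack([x,np.cross(z,x),z]))
E
python3 - <<'E'
from h import *
s=goto([.5,.33,.40]); s=goto([.6,.0,.40],start=s); s=goto([.592,-.361,.33],down(80),start=s)
E
```

```text
n 16 ang/row [0. 0. 0.] lin [[-0.55, 0.98, 0.01]]
n 12 ang/row [0. 0. 0.] lin [[-0.97, 0.62, 0.0]]
n 15 ang/row [ 0.     0.001 -0.098] lin [[-0.93, 0.24, 0.19], [-0.93, 0.24, 0.19], [-0.93, 0.23, 0.19], [-0.94, 0.22, 0.19], [-0.94, 0.22, 0.19], [-0.94, 0.21, 0.19], [-0.94, 0.2, 0.19], [-0.94, 0.2, 0.19], [-0.94, 0.19, 0.19], [-0.94, 0.18, 0.19], [-0.95, 0.18, 0.19], [-0.95, 0.17, 0.19], [-0.95, 0.17, 0.19], [-0.95, 0.16, 0.19], [-0.95, 0.15, 0.19]]
```

Request:
move_arm --increments '[{"linear": [-0.55,0.98,0],"angular": [0,0,0]},{"linear": [-0.55,0.98,0],"angular": [0,0,0]},{"linear": [-0.55,0.98,0],"angular": [0,0,0]},{"linear": [-0.55,0.98,0],"angular": [0,0,0]},{"linear": [-0.55,0.98,0],"angular": [0,0,0]}]'

```text
time: 0.67
eef_pos: [0.2843, 0.5486, 0.4046]
eef_rot: [0.0, 0.798, 0.603, -0.0]
wrist_force: [0.3, 0.6, -0.3]
width: 1.001
```

Request:
move_arm --increments '[{"linear": [-0.55,0.98,0],"angular": [0,0,0]},{"linear": [-0.55,0.98,0],"angular": [0,0,0]},{"linear": [-0.55,0.98,0],"angular": [0,0,0]},{"linear": [-0.55,0.98,0],"angular": [0,0,0]},{"linear": [-0.55,0.98,0],"angular": [0,0,0]}]'

```text
time: 1.08
eef_pos: [0.3834, 0.4489, 0.4048]
eef_rot: [-0.0, 0.798, 0.603, 0.0]
wrist_force: [0.5, 1.4, -0.1]
width: 1.004
```

Request:
move_arm --increments '[{"linear": [-0.55,0.98,0],"angular": [0,0,0]},{"linear": [-0.55,0.98,0],"angular": [0,0,0]},{"linear": [-0.55,0.98,0],"angular": [0,0,0]},{"linear": [-0.55,0.98,0],"angular": [0,0,0]},{"linear": [-0.55,0.98,0],"angular": [0,0,0]}]'

```text
time: 1.5
eef_pos: [0.4824, 0.3493, 0.4048]
eef_rot: [-0.0, 0.798, 0.603, 0.0]
wrist_force: [0.5, 0.3, 0.7]
width: 0.997
```

Request:
move_arm --increments '[{"linear": [-0.97,0.62,0],"angular": [0,0,0]},{"linear": [-0.97,0.62,0],"angular": [0,0,0]},{"linear": [-0.97,0.62,0],"angular": [0,0,0]},{"linear": [-0.97,0.62,0],"angular": [0,0,0]},{"linear": [-0.97,0.62,0],"angular": [0,0,0]}]'

```text
time: 1.92
eef_pos: [0.5232, 0.2112, 0.4047]
eef_rot: [-0.0, 0.798, 0.603, 0.0]
wrist_force: [0.4, 0.9, 0.1]
width: 0.998
```

Request:
move_arm --increments '[{"linear": [-0.97,0.62,0],"angular": [0,0,0]},{"linear": [-0.97,0.62,0],"angular": [0,0,0]},{"linear": [-0.97,0.62,0],"angular": [0,0,0]},{"linear": [-0.97,0.62,0],"angular": [0,0,0]},{"linear": [-0.97,0.62,0],"angular": [0,0,0]}]'

```text
time: 2.33
eef_pos: [0.5646, 0.0734, 0.4048]
eef_rot: [-0.0, 0.798, 0.603, 0.0]
wrist_force: [0.8, -0.0, 0.5]
width: 1.002
```

```bash
python3 - <<'E'
from h import *
print(telemetry.read_state()["joint_positions"].round(2))
goto([.592,-.361,.34],down(80))
E
```

```text
[-0.55  0.26  0.37  1.86 -0.11  1.04  1.16]
n 17 ang/row [ 0.    -0.    -0.086] lin [[-0.97, 0.34, 0.15], [-0.97, 0.34, 0.15], [-0.97, 0.33, 0.15], [-0.97, 0.32, 0.15], [-0.97, 0.32, 0.15], [-0.98, 0.31, 0.15], [-0.98, 0.31, 0.15], [-0.98, 0.3, 0.15], [-0.98, 0.29, 0.15], [-0.98, 0.29, 0.15], [-0.98, 0.28, 0.15], [-0.99, 0.28, 0.15], [-0.99, 0.27, 0.15], [-0.99, 0.26, 0.15], [-0.99, 0.26, 0.15], [-0.99, 0.25, 0.15], [-0.99, 0.25, 0.15]]
```

Request:
move_arm --increments '[{"linear": [-0.97,0.34,0.15],"angular": [0,0,-0.09]},{"linear": [-0.97,0.34,0.15],"angular": [0,0,-0.09]},{"linear": [-0.97,0.33,0.15],"angular": [0,0,-0.09]},{"linear": [-0.97,0.32,0.15],"angular": [0,0,-0.09]},{"linear": [-0.97,0.32,0.15],"angular": [0,0,-0.09]}]'

```text
time: 2.75
eef_pos: [0.5724, -0.0543, 0.3859]
eef_rot: [0.0, 0.788, 0.615, 0.0]
wrist_force: [1.0, -0.2, 0.7]
width: 0.996
```

Request:
move_arm --increments '[{"linear": [-0.98,0.31,0.15],"angular": [0,0,-0.09]},{"linear": [-0.98,0.31,0.15],"angular": [0,0,-0.09]},{"linear": [-0.98,0.3,0.15],"angular": [0,0,-0.09]},{"linear": [-0.98,0.29,0.15],"angular": [0,0,-0.09]},{"linear": [-0.98,0.29,0.15],"angular": [0,0,-0.09]}]'

```text
time: 3.17
eef_pos: [0.5807, -0.1821, 0.3671]
eef_rot: [0.0, 0.778, 0.628, 0.0]
wrist_force: [0.7, -0.5, 0.0]
width: 0.996
```

Request:
move_arm --increments '[{"linear": [-0.98,0.28,0.15],"angular": [0,0,-0.09]},{"linear": [-0.98,0.28,0.15],"angular": [0,0,-0.09]},{"linear": [-0.98,0.27,0.15],"angular": [0,0,-0.09]},{"linear": [-0.98,0.27,0.15],"angular": [0,0,-0.09]},{"linear": [-0.98,0.26,0.15],"angular": [0,0,-0.09]}]'

```text
time: 3.58
eef_pos: [0.5895, -0.3089, 0.3482]
eef_rot: [-0.0, 0.768, 0.64, -0.0]
wrist_force: [0.7, -0.4, 0.8]
width: 0.994
```

Request:
move_arm --increments '[{"linear": [-0.98,0.25,0.15],"angular": [0,0,-0.08]},{"linear": [-0.98,0.25,0.15],"angular": [0,0,-0.08]},{"linear": [0,0,0],"angular": [0,0,0]}]'

```text
time: 3.83
eef_pos: [0.5917, -0.3631, 0.3402]
eef_rot: [0.0, 0.766, 0.642, -0.001]
wrist_force: [-1.1, -0.0, -0.0]
width: 0.997
```

```bash
python3 - <<'E'
from h import *
st=telemetry.read_state();print(st["joint_positions"].round(2), st["eef_pos"].round(4),(mtx2rot(st["eef_rot"])).as_matrix().round(3))
goto([.593,-.361,.2637],down(80))
s=eyes.snapshot("scene"); crop(s,"s_g1",90,110,250,290,3.3)
s=eyes.snapshot("top"); crop(s,"t_g1",420,170,580,340,3.5)
E
```

```text
[ 0.15  0.55  0.44  1.64 -0.26  1.02  2.07] [ 0.5917 -0.3631  0.3402] [[ 0.175  0.985 -0.001]
 [ 0.985 -0.175 -0.002]
 [-0.003 -0.001 -1.   ]]
n 4 ang/row [-0.004  0.009 -0.004] lin [[0.02, 0.01, 0.76], [0.02, 0.01, 0.76], [0.02, 0.01, 0.76], [0.02, 0.01, 0.76]]
```

View pics/s_g1.png

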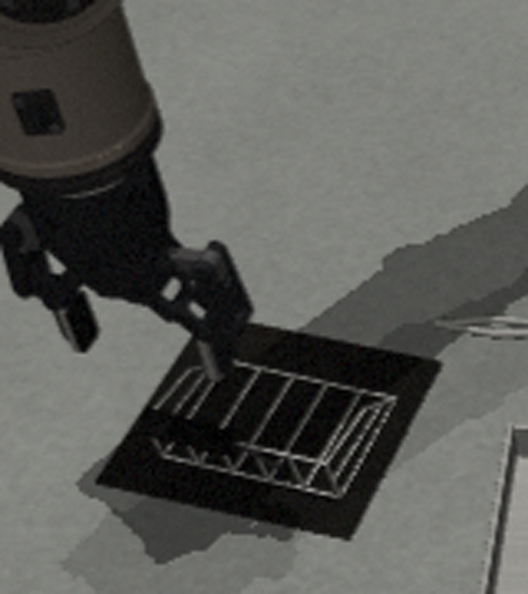

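View pics/t_g1.png

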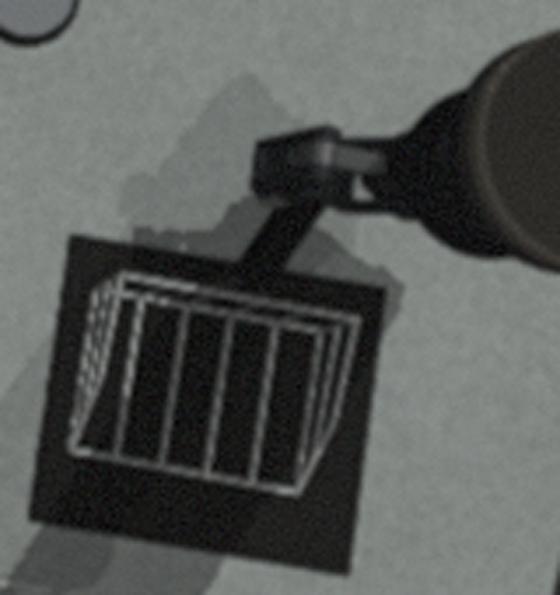

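Request:
move_arm --increments '[{"linear": [0.02,0.01,0.76],"angular": [0,0,0]},{"linear": [0.02,0.01,0.76],"angular": [0,0,0]},{"linear": [0.02,0.01,0.76],"angular": [0,0,0]},{"linear": [0.02,0.01,0.78],"angular": [0,0,0]}]'

```text
time: 4.27
eef_pos: [0.5949, -0.355, 0.264]
eef_rot: [0.0, 0.765, 0.644, 0.0]
wrist_force: [1.0, -0.8, -0.1]
width: 1.0
```

Request:
move_arm --increments '[{"linear": [0,0,0],"angular": [0,0,0]},{"linear": [0,0,0],"angular": [0,0,0]},{"linear": [0,0,0],"angular": [0,0,0]},{"linear": [0,0,0],"angular": [0,0,0]},{"linear": [0,0,0],"angular": [0,0,0]}]' --claw 1 --force 110

```text
time: 4.68
eef_pos: [0.5947, -0.3565, 0.2659]
eef_rot: [0.001, 0.765, 0.644, 0.0]
wrist_force: [0.4, -0.9, 0.4]
width: 0.297
```

Request:
move_arm --increments '[{"linear": [0,0,0],"angular": [0,0,0]},{"linear": [0,0,0],"angular": [0,0,0]},{"linear": [0,0,0],"angular": [0,0,0]}]'

```text
time: 4.93
eef_pos: [0.5948, -0.3566, 0.2657]
eef_rot: [0.001, 0.765, 0.644, 0.0]
wrist_force: [0.2, 0.0, 7.7]
width: 0.22
```

```bash
python3 - <<'E'
from h import *
st=telemetry.read_state();print(st["time"],st["width"],st["eef_pos"].round(4),st["wrist_force"].round(1))
s=eyes.snapshot("scene"); crop(s,"s_g2",90,110,250,290,3.3)
s=eyes.snapshot("top"); crop(s,"t_g2",420,170,580,340,3.5)
E
```

```text
4.9333 0.21976598049840265 [ 0.5948 -0.3566  0.2657] [0.2 0.  7.7]
```

View pics/s_g2.png

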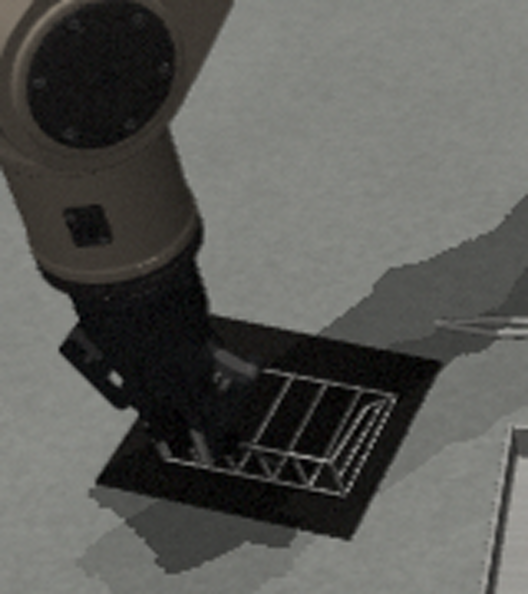

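View pics/t_g2.png

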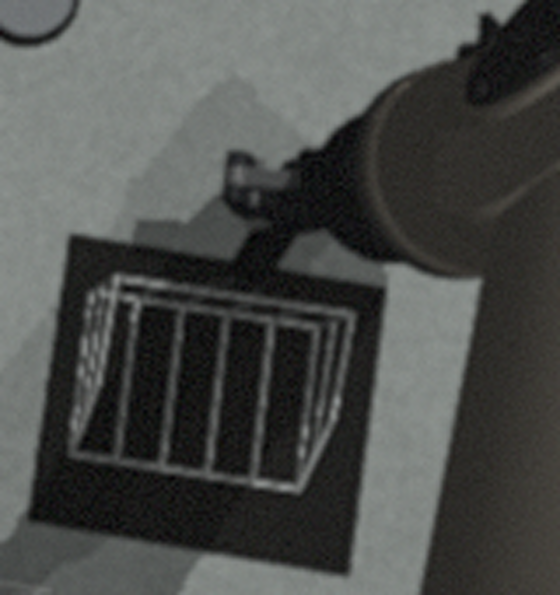

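Request:
move_arm --increments '[{"linear": [0,0,-0.3],"angular": [0,0,0]},{"linear": [0,0,-0.6],"angular": [0,0,0]},{"linear": [0,0,-0.9],"angular": [0,0,0]},{"linear": [0,0,-0.9],"angular": [0,0,0]},{"linear": [0,0,-0.7],"angular": [0,0,0]}]'

```text
time: 5.45
eef_pos: [0.5944, -0.3566, 0.3526]
eef_rot: [0.001, 0.765, 0.644, 0.0]
wrist_force: [0.0, -0.3, -1.7]
width: 0.219
```

Request:
move_arm --increments '[{"linear": [0,0,-0.6],"angular": [0,0,0]},{"linear": [0,0,0],"angular": [0,0,0]}]'

```text
time: 5.62
eef_pos: [0.5948, -0.357, 0.3691]
eef_rot: [0.002, 0.765, 0.644, 0.001]
wrist_force: [1.4, -1.2, -2.1]
width: 0.215
```

```bash
python3 - <<'E'
from h import *
st=telemetry.read_state();print(st["time"],st["width"],st["eef_pos"].round(4),st["wrist_force"].round(1))
s=eyes.snapshot("scene"); crop(s,"s_g3",90,110,250,290,3.3)
s=eyes.snapshot("top"); crop(s,"t_g3",420,190,580,340,4.5)
E
```

```text
5.6167 0.21497116128889648 [ 0.5948 -0.357   0.3691] [ 1.4 -1.2 -2.1]
```

View pics/s_g3.png

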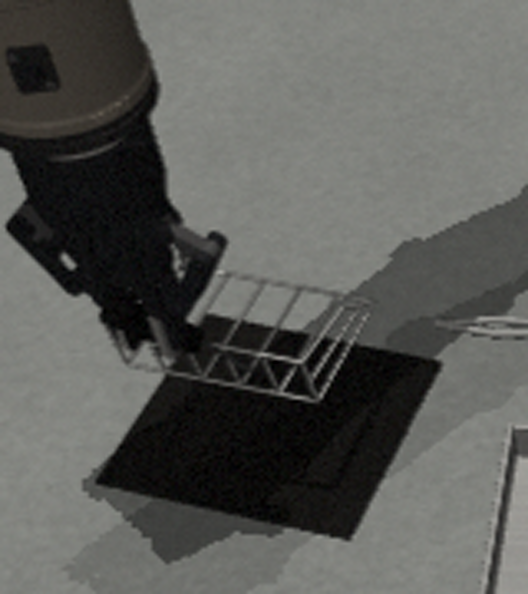

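View pics/t_g3.png

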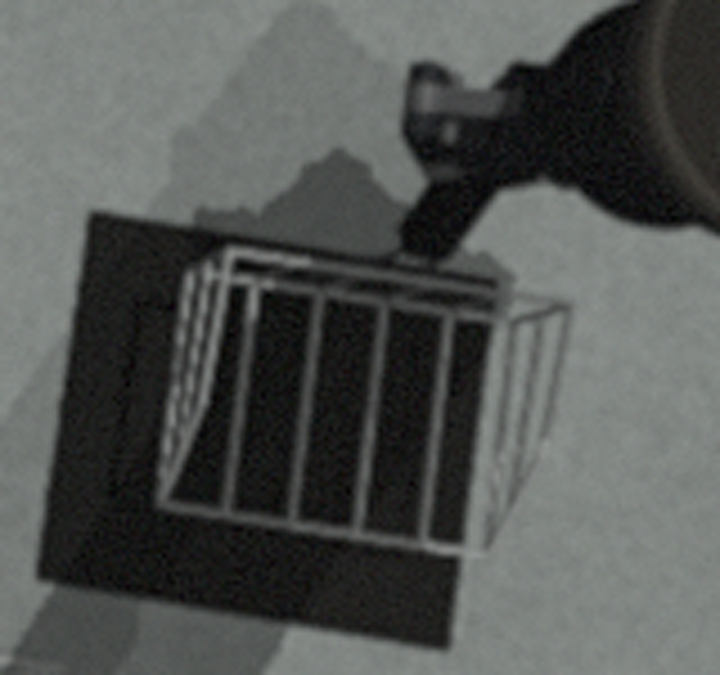

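```bash
python3 - <<'E'
from h import *
s=eyes.snapshot("scene"); crop(s,"s_g4",115,180,215,240,8)
E
```

```text
(no output)
```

View pics/s_g4.png

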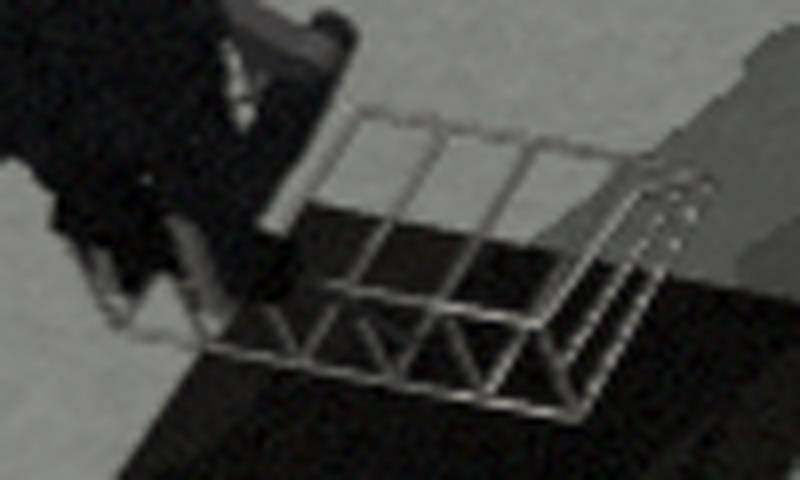

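```bash
cat >> h.py <<'E'
from scipy.optimize import least_squares
R0=R.from_matrix(np.array([[0,-1,0],[-1,0,0],[0,0,-1.]])) # scoop axes in tool (columns)
G=np.array([-.099,0,.105])
TS={}
def fit(obs,free=(1,1,1,1,1,1)):
    """obs: list (camname, u,v, scoop pt). returns scoop in tool (pos,rot)"""
    st=telemetry.read_state();p=st["eef_pos"];r=mtx2rot(st["eef_rot"])
    cams={n:eyes.snapshot(n) for n in set(o[0] for o in obs)}
    def pose(x):
        Rt=R.from_rotvec(x[3:])*R0  # in tool
        t=np.array([0,0,.1547])+x[:3]-Rt.apply(G)
        return t,Rt
    def f(x):
        t,Rt=pose(x);e=[]
        for n,u,v,q in obs: e+=list(proj(cams[n],p+r.apply(t+Rt.apply(q)))-[u,v])
        return np.array(e+list(x[:3]/.005*.5)+list(x[3:]/.1*.5)) 
    o=least_squares(f,np.zeros(6),loss='soft_l1')
    t,Rt=pose(o.x);print("shift mm",(o.x[:3]*1e3).round(1),"rot deg",np.degrees(o.x[3:]).round(2),"rms px",np.sqrt(np.mean(o.fun[:-6]**2)).round(2))
    print("scoop world",(p+r.apply(t)).round(4),"z-axis",(r*Rt).apply([0,0,1]).round(3),"x-axis",(r*Rt).apply([1,0,0]).round(3))
    return o.x
def P(cam,x0,y0,k,pts): return [(cam,x0+(a+.5)/k-.5,y0+(b+.5)/k-.5,np.array(q)) for a,b,q in pts]
E
python3 - <<'E'
from h import *
z=.0015
o=P("top",420,190,4.5,[(162,503,(.05,-.07,z)),(228,512,(.05,-.042,z)),(293,522,(.05,-.014,z)),(357,530,(.05,.014,z)),(425,540,(.05,.042,z)),(485,552,(.05,.07,z)),
 (255,284,(-.05,-.042,z)),(320,293,(-.05,-.014,z)),(383,302,(-.05,.014,z)),(447,313,(-.05,.042,z))])
q=P("scene",115,180,8,[(712,180,(.05,-.07,z)),(625,158,(.05,-.042,z)),(535,145,(.05,-.014,z)),(445,130,(.05,.014,z)),(360,110,(.05,.042,z)),
 (580,415,(-.05,-.07,z)),(490,395,(-.05,-.042,z)),(395,378,(-.05,-.014,z)),(300,360,(-.05,.014,z))])
fit(o+q);fit(o);fit(q)
E
```

```text
shift mm [ 1.2 -1.3 -4.2] rot deg [-1.42 -0.   -1.31] rms px 0.52
scoop world [ 0.4978 -0.3405  0.1065] z-axis [-0.024  0.004  1.   ] x-axis [-0.989  0.148 -0.025]
shift mm [-3.7  0.7  7.3] rot deg [-0.92 -0.51 -1.11] rms px 0.29
scoop world [ 0.4976 -0.3459  0.0952] z-axis [-0.013  0.011  1.   ] x-axis [-0.988  0.151 -0.014]
shift mm [ 1.3 -4.8 -1.7] rot deg [-1.64 -0.66 -1.33] rms px 0.19
scoop world [ 0.4943 -0.341   0.1029] z-axis [-0.025  0.015  1.   ] x-axis [-0.989  0.147 -0.027]
```

```bash
cat >> h.py <<'E'
X=np.r_[.5e-3,-1.5e-3,1e-3,np.radians([-1.4,0,-1.3])]
TRAY=np.array([.5849,-.009]);TYAW=92.4
def tcp_for(pos,yaw,pitch,x=None):
    """pitch deg >0 = lip up"""
    x=X if x is None else x
    Rw=R.from_euler('ZY',[yaw,-pitch],degrees=True)
    Rt=R.from_rotvec(x[3:])*R0; t=np.array([0,0,.1547])+x[:3]-Rt.apply(G)
    Rtool=Rw*Rt.inv(); return np.asarray(pos)-Rtool.apply(t),Rtool
def scoop_now(x=None):
    x=X if x is None else x
    st=telemetry.read_state();p=st["eef_pos"];r=mtx2rot(st["eef_rot"])
    Rt=R.from_rotvec(x[3:])*R0; t=np.array([0,0,.1547])+x[:3]-Rt.apply(G)
    pos=p+r.apply(t);Rw=r*Rt;xa=Rw.apply([1,0,0]);d=pos[:2]-TRAY;a=np.radians(TYAW)
    print("t",st["time"],"scoop",pos.round(4),"yaw",np.degrees(np.arctan2(xa[1],xa[0])).round(2),"pitch",np.degrees(np.arcsin(xa[2])).round(2),"roll",np.degrees(np.arcsin(Rw.apply([0,1,0])[2])).round(2),
     "tray xy",round(d@[np.cos(a),np.sin(a)],4),round(d@[-np.sin(a),np.cos(a)],4),"F",st["wrist_force"].round(1),"w",round(st["width"],3))
def intray(tx,ty,z):
    a=np.radians(TYAW);return [*(TRAY+tx*np.array([np.cos(a),np.sin(a)])+ty*np.array([-np.sin(a),np.cos(a)])),z]
def go(pos,yaw,pitch,**k): return goto(*tcp_for(pos,yaw,pitch),**k)
E
python3 - <<'E'
from h import *
scoop_now()
s=go(intray(-.087,0,.10),TYAW,0); go(intray(-.087,0,.007),TYAW,0,start=s)
E
```

```text
t 5.9667 scoop [ 0.4971 -0.3411  0.1006] yaw 171.47 pitch -1.31 roll -0.0 tray xy -0.3281 0.1016 F [-0.2 -0.8 -2. ] w 0.219
n 21 ang/row [0.013 0.012 0.941] lin [[0.29, -0.05, 0.01], [0.29, -0.07, 0.01], [0.28, -0.09, 0.01], [0.28, -0.11, 0.01], [0.27, -0.13, 0.01], [0.26, -0.15, 0.01], [0.25, -0.16, 0.01], [0.24, -0.18, 0.01], [0.23, -0.19, 0.01], [0.21, -0.21, 0.01], [0.2, -0.22, 0.01], [0.18, -0.23, 0.01], [0.17, -0.25, 0.01], [0.15, -0.26, 0.01], [0.13, -0.27, 0.01], [0.12, -0.27, 0.01], [0.1, -0.28, 0.01], [0.08, -0.29, 0.01], [0.06, -0.29, 0.01], [0.04, -0.29, 0.01], [0.02, -0.3, 0.01]]
n 4 ang/row [0. 0. 0.] lin [[0.0, 0.02, 0.93]]
```

Request:
move_arm --increments '[{"linear": [0.29,-0.05,0.01],"angular": [0,0,0.94]},{"linear": [0.29,-0.07,0.01],"angular": [0,0,0.94]},{"linear": [0.28,-0.09,0.01],"angular": [0,0,0.94]},{"linear": [0.28,-0.11,0.01],"angular": [0,0,0.94]},{"linear": [0.27,-0.13,0.01],"angular": [0,0,0.94]}]'

```text
time: 6.38
eef_pos: [0.5941, -0.3188, 0.3626]
eef_rot: [-0.0, 0.861, 0.509, -0.0]
wrist_force: [-0.5, 0.3, -2.1]
width: 0.22
```

Request:
move_arm --increments '[{"linear": [0.26,-0.15,0.01],"angular": [0,0,0.94]},{"linear": [0.25,-0.16,0.01],"angular": [0,0,0.94]},{"linear": [0.24,-0.18,0.01],"angular": [0,0,0.94]},{"linear": [0.23,-0.19,0.01],"angular": [0,0,0.94]},{"linear": [0.21,-0.21,0.01],"angular": [0,0,0.94]}]'

```text
time: 6.8
eef_pos: [0.5937, -0.2815, 0.3614]
eef_rot: [-0.0, 0.932, 0.362, -0.0]
wrist_force: [-0.3, -0.6, -2.0]
width: 0.218
```

Request:
move_arm --increments '[{"linear": [0.2,-0.22,0.01],"angular": [0,0,0.94]},{"linear": [0.18,-0.23,0.01],"angular": [0,0,0.94]},{"linear": [0.17,-0.25,0.01],"angular": [0,0,0.94]},{"linear": [0.15,-0.26,0.01],"angular": [0,0,0.94]},{"linear": [0.13,-0.27,0.01],"angular": [0,0,0.94]}]'

```text
time: 7.22
eef_pos: [0.593, -0.2442, 0.3601]
eef_rot: [-0.0, 0.979, 0.204, -0.0]
wrist_force: [-0.5, 0.9, -2.2]
width: 0.221
```

Request:
move_arm --increments '[{"linear": [0.12,-0.27,0.01],"angular": [0,0,0.94]},{"linear": [0.1,-0.28,0.01],"angular": [0,0,0.94]},{"linear": [0.08,-0.29,0.01],"angular": [0,0,0.94]},{"linear": [0.06,-0.29,0.01],"angular": [0,0,0.94]},{"linear": [0.04,-0.29,0.01],"angular": [0,0,0.94]}]'

```text
time: 7.63
eef_pos: [0.5927, -0.2071, 0.359]
eef_rot: [0.0, 0.999, 0.042, -0.0]
wrist_force: [0.8, 0.5, -1.8]
width: 0.22
```

Request:
move_arm --increments '[{"linear": [0.02,-0.3,0.01],"angular": [0,0,0.94]},{"linear": [0,0,0],"angular": [0,0,0]}]'

```text
time: 7.8
eef_pos: [0.5929, -0.1984, 0.3585]
eef_rot: [-0.0, 1.0, 0.01, -0.001]
wrist_force: [0.1, 1.0, -2.0]
width: 0.216
```

```bash
python3 - <<'E'
from h import *
scoop_now()
go(intray(-.087,0,.045),TYAW,0)
s=eyes.snapshot("scene"); crop(s,"s_h1",180,170,400,330,3.6)
s=eyes.snapshot("top"); crop(s,"t_h1",240,180,440,300,4)
E
```

```text
t 7.8 scoop [ 0.5889 -0.1005  0.0954] yaw 92.43 pitch -1.37 roll 0.09 tray xy -0.0915 -0.0002 F [ 0.1  1.  -2. ] w 0.216
n 3 ang/row [0.114 0.005 0.002] lin [[-0.01, 0.02, 0.7], [-0.01, 0.03, 0.7], [-0.01, 0.03, 0.7]]
```

View pics/s_h1.png

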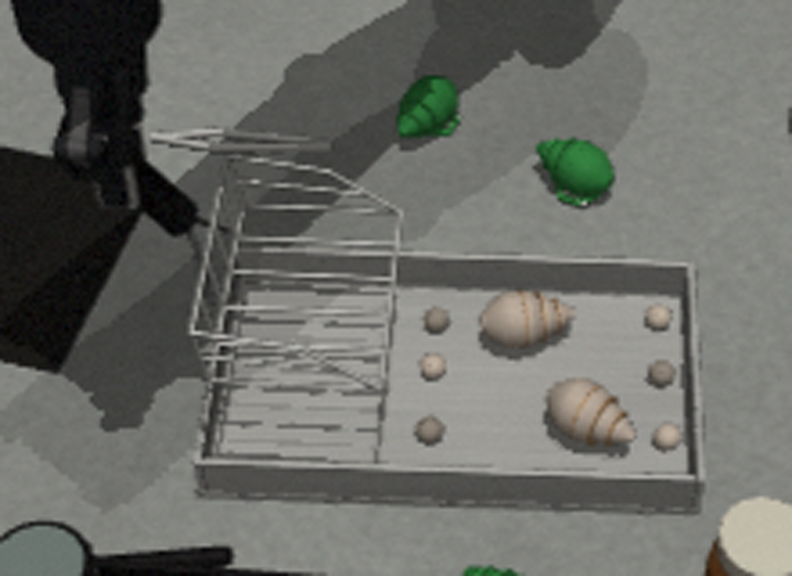

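View pics/t_h1.png

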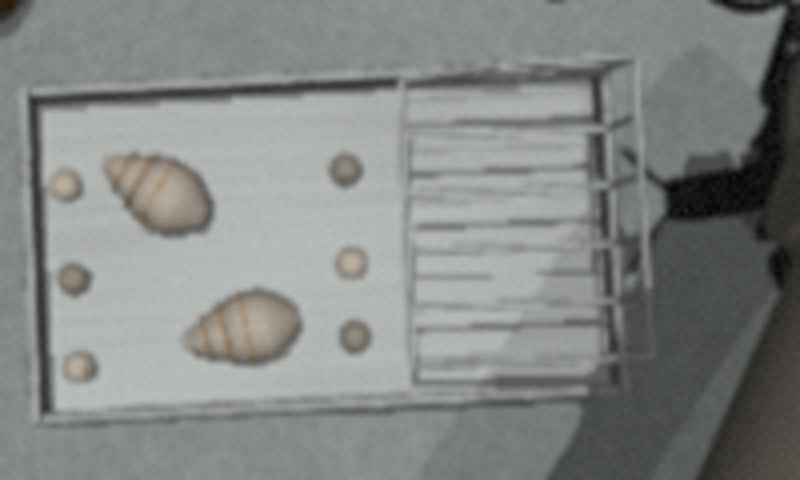

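```bash
python3 - <<'E'
from h import *
s=eyes.snapshot("scene"); crop(s,"s_h2",225,205,305,285,8)
s=eyes.snapshot("top"); crop(s,"t_h2",330,190,410,285,6)
E
```

```text
(no output)
```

View pics/s_h2.png

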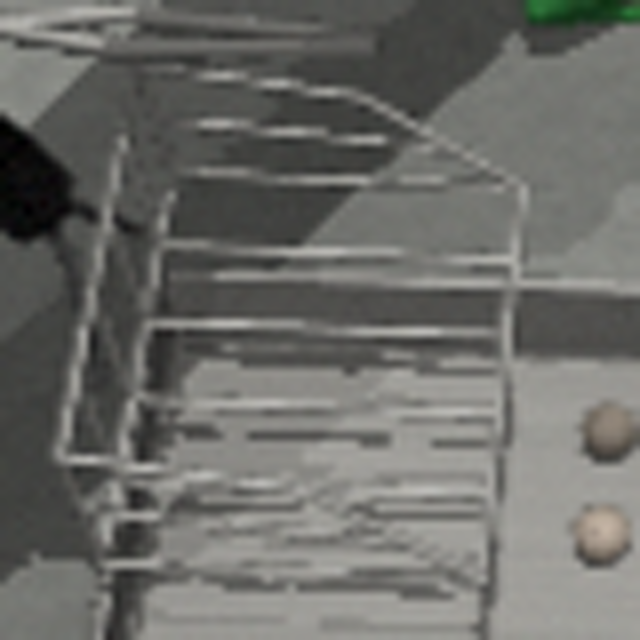

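View pics/t_h2.png

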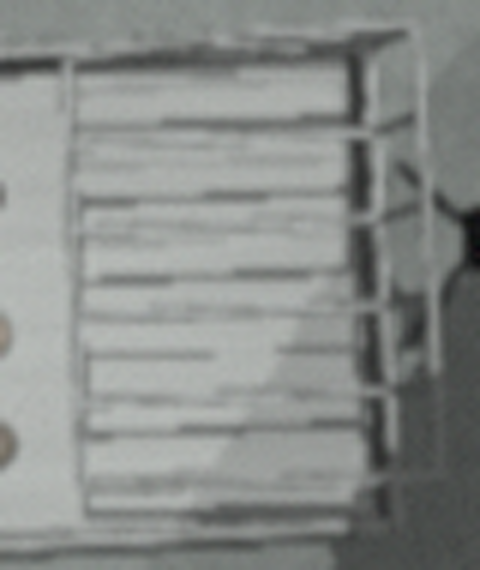

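```bash
python3 - <<'E'
from h import *
z=.0015
q=P("scene",225,205,8,[(523,187,(.05,.07,z)),(518,260,(.05,.042,z)),(507,332,(.05,.014,z)),(500,412,(.05,-.014,z)),(493,492,(.05,-.042,z)),(485,580,(.05,-.07,z)),
(165,245,(-.05,.042,z)),(150,325,(-.05,.014,z)),(137,403,(-.05,-.014,z)),(120,485,(-.05,-.042,z)),(105,567,(-.05,-.07,z))])
o=P("top",330,190,6,[(72,132,(.05,-.042,z)),(75,222,(.05,-.014,z)),(78,314,(.05,.014,z)),(82,398,(.05,.042,z)),(84,485,(.05,.07,z)),
(375,132,(-.05,-.042,z)),(380,217,(-.05,-.014,z)),(385,303,(-.05,.014,z)),(390,390,(-.05,.042,z)),(390,475,(-.05,.07,z))])
fit(q);fit(o);fit(o+q)
E
```

```text
shift mm [ 0.7 -0.8  3.5] rot deg [ 1.13 -0.08 -0.72] rms px 0.21
scoop world [ 0.5894 -0.0988  0.0979] z-axis [ 0.002 -0.019  1.   ] x-axis [-0.035  0.999  0.019]
shift mm [0.4 5.  2.3] rot deg [3.81 0.34 0.01] rms px 0.29
scoop world [ 0.5912 -0.1     0.1039] z-axis [-0.004 -0.066  0.998] x-axis [-0.022  0.998  0.066]
shift mm [1.8 1.  2.4] rot deg [ 1.84 -0.06 -0.33] rms px 0.47
scoop world [ 0.5913 -0.0994  0.1003] z-axis [ 0.002 -0.032  0.999] x-axis [-0.028  0.999  0.032]
```

```bash
cat >> h.py <<'E'
X=np.r_[1e-3,-.3e-3,2e-3,np.radians([0,0,-.9])]
E
python3 - <<'E'
from h import *
scoop_now()
s=go(intray(-.088,0,.008),TYAW,0)
E
```

```text
t 8.2 scoop [ 0.5899 -0.1013  0.0976] yaw 92.12 pitch -0.01 roll -0.01 tray xy -0.0924 -0.0011 F [ 0.2 -0.  -2.6] w 0.215
n 4 ang/row [ 0.    -0.    -0.017] lin [[-0.01, -0.04, 0.9], [-0.01, -0.04, 0.9], [-0.01, -0.04, 0.9], [-0.01, -0.04, 0.9]]
```

Request:
move_arm --increments '[{"linear": [0,-0.05,0.9],"angular": [0,0,0]},{"linear": [0,-0.05,0.9],"angular": [0,0,0]},{"linear": [0,-0.05,0.8],"angular": [0,0,0]},{"linear": [0,-0.05,0.6],"angular": [0,0,0]},{"linear": [0,0,0.3],"angular": [0,0,0]}]'

```text
time: 8.62
eef_pos: [0.5921, -0.1947, 0.2698]
eef_rot: [-0.0, 1.0, 0.011, -0.001]
wrist_force: [0.8, -0.2, -2.0]
width: 0.213
```

```bash
python3 - <<'E'
from h import *
scoop_now()
s=eyes.snapshot("scene"); crop(s,"s_i1",225,205,385,315,5)
s=eyes.snapshot("top"); crop(s,"t_i1",240,180,440,300,4)
E
```

```text
t 8.6167 scoop [ 0.5888 -0.0954  0.0081] yaw 92.15 pitch 0.03 roll 0.12 tray xy -0.0864 -0.0003 F [ 0.8 -0.2 -2. ] w 0.213
```

View pics/s_i1.png

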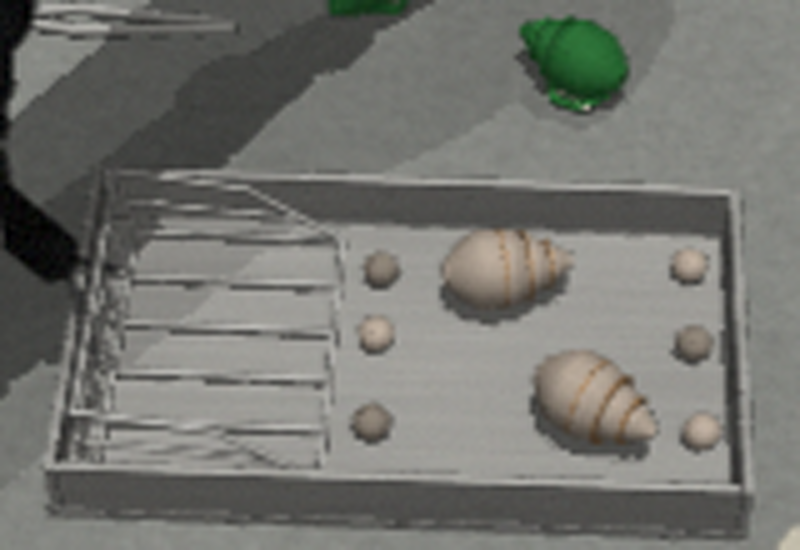

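View pics/t_i1.png

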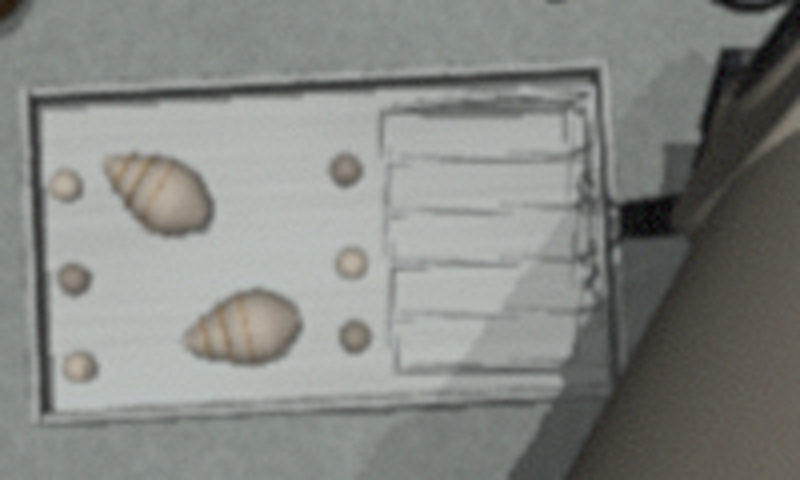

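Request:
move_arm --increments '[{"linear": [-0.08,0,0.05],"angular": [0,0,0]},{"linear": [0,0,0.03],"angular": [0,0,0]},{"linear": [0,0,0],"angular": [0,0,0]}]'

```text
time: 8.97
eef_pos: [0.5906, -0.1953, 0.2705]
eef_rot: [0.0, 1.0, 0.011, 0.001]
wrist_force: [1.2, -0.5, -1.6]
width: 0.217
```

Request:
move_arm --increments '[{"linear": [0,0,0.06],"angular": [0,0,0]},{"linear": [0,0,0.0],"angular": [0,0,0]},{"linear": [0,0,0],"angular": [0,0,0]}]'

```text
time: 9.22
eef_pos: [0.5906, -0.195, 0.2684]
eef_rot: [0.0, 1.0, 0.011, 0.0]
wrist_force: [0.5, 0.0, -1.9]
width: 0.218
```

```bash
python3 - <<'E'
from h import *
scoop_now();st=telemetry.read_state();print(st["ft_torque"].round(2),st["eef_pos"])
E
```

```text
t 9.2167 scoop [ 0.588  -0.0958  0.0067] yaw 92.12 pitch -0.0 roll -0.02 tray xy -0.0868 0.0005 F [ 0.5  0.  -1.9] w 0.218
[-0.09  0.02  0.06] [ 0.59061463 -0.1950342   0.26844865]
```

Request:
move_arm --increments '[{"linear": [0,-0.3,0.04],"angular": [0,0,0]},{"linear": [0,-0.3,0],"angular": [0,0,0]},{"linear": [0,-0.3,0],"angular": [0,0,0]},{"linear": [0,-0.3,0],"angular": [0,0,0]},{"linear": [0,-0.3,0],"angular": [0,0,0]}]'

```text
time: 9.63
eef_pos: [0.5898, -0.1563, 0.2672]
eef_rot: [-0.0, 1.0, 0.011, -0.0]
wrist_force: [0.6, -0.4, -2.4]
width: 0.214
```

```bash
python3 - <<'E'
from h import *
scoop_now()
s=eyes.snapshot("scene"); crop(s,"s_i2",225,205,385,315,5)
E
```

```text
t 9.6333 scoop [ 0.587  -0.057   0.0055] yaw 92.16 pitch 0.01 roll 0.01 tray xy -0.0481 -0.0001 F [ 0.6 -0.4 -2.4] w 0.214
```

View pics/s_i2.png

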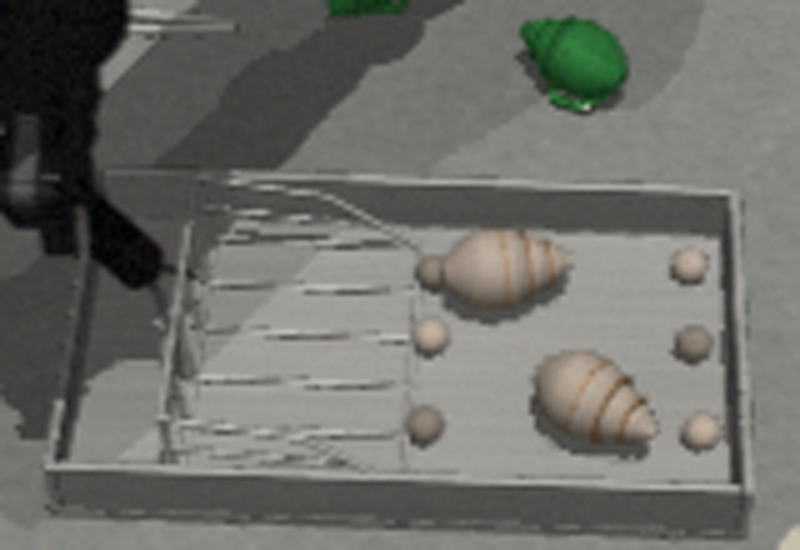

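Request:
move_arm --increments '[{"linear": [0,-0.3,0],"angular": [0,0,0]},{"linear": [0,-0.3,0],"angular": [0,0,0]},{"linear": [0,-0.3,0],"angular": [0,0,0]},{"linear": [0,-0.3,0],"angular": [0,0,0]},{"linear": [0,-0.3,0],"angular": [0,0,0]}]'

```text
time: 10.1
eef_pos: [0.5889, -0.1192, 0.2672]
eef_rot: [-0.0, 1.0, 0.011, -0.0]
wrist_force: [1.1, 0.8, -2.2]
width: 0.214
```

Request:
move_arm --increments '[{"linear": [0,-0.3,0],"angular": [0,0,0]},{"linear": [0,-0.3,0],"angular": [0,0,0]},{"linear": [0,-0.3,0],"angular": [0,0,0]},{"linear": [0,-0.3,0],"angular": [0,0,0]},{"linear": [0,-0.3,0],"angular": [0,0,0]}]'

```text
time: 10.52
eef_pos: [0.5881, -0.0819, 0.2672]
eef_rot: [0.0, 1.0, 0.011, 0.0]
wrist_force: [-0.1, -0.5, -2.2]
width: 0.221
```

```bash
python3 - <<'E'
from h import *
scoop_now()
s=eyes.snapshot("scene"); crop(s,"s_i3",225,205,385,315,5)
E
```

```text
t 10.5167 scoop [0.5855 0.0174 0.0055] yaw 92.12 pitch -0.0 roll -0.0 tray xy 0.0263 -0.0017 F [-0.1 -0.5 -2.2] w 0.221
```

View pics/s_i3.png

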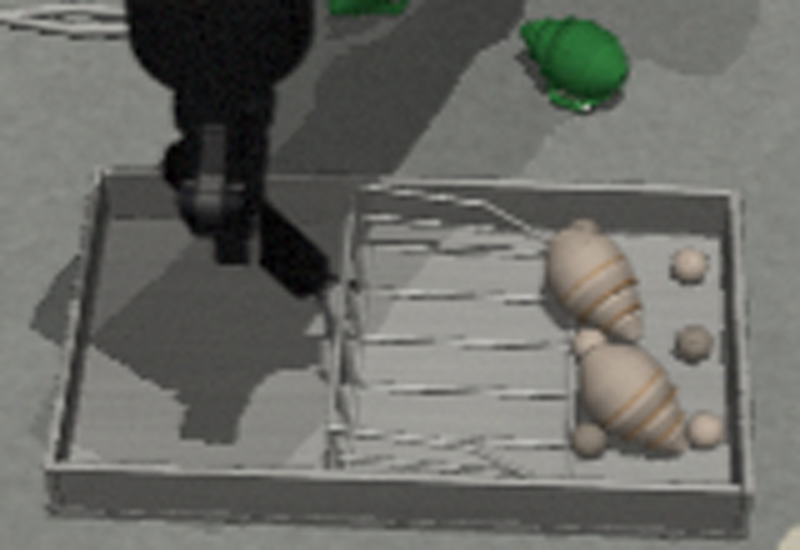

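Request:
move_arm --increments '[{"linear": [0,-0.25,0],"angular": [0,0,0]},{"linear": [0,-0.25,0],"angular": [0,0,0]},{"linear": [0,-0.25,0],"angular": [0,0,0]},{"linear": [0,-0.25,0],"angular": [0,0,0]},{"linear": [0,-0.25,0],"angular": [0,0,0]}]'

```text
time: 10.98
eef_pos: [0.5875, -0.0508, 0.2672]
eef_rot: [0.0, 1.0, 0.011, 0.0]
wrist_force: [0.7, -0.4, -2.4]
width: 0.222
```

```bash
python3 - <<'E'
from h import *
scoop_now()
s=eyes.snapshot("scene"); crop(s,"s_i4",265,205,385,315,5)
E
```

```text
t 10.9833 scoop [0.5848 0.0485 0.0055] yaw 92.11 pitch -0.0 roll -0.0 tray xy 0.0574 -0.0023 F [ 0.7 -0.4 -2.4] w 0.222
```

View pics/s_i4.png

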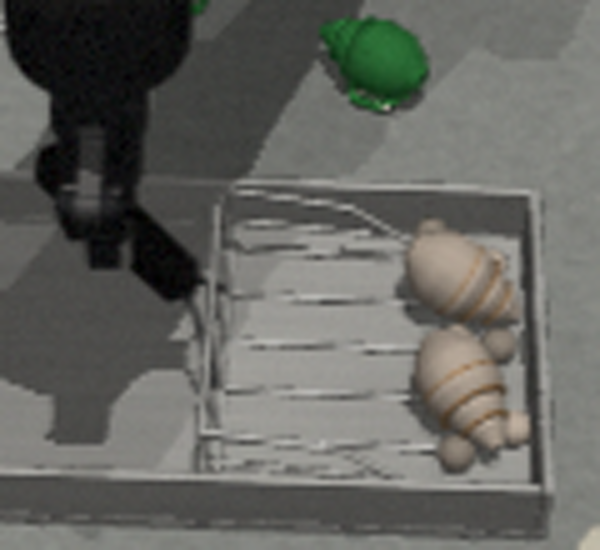

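Request:
move_arm --increments '[{"linear": [0,-0.15,0],"angular": [0,0,0]},{"linear": [0,-0.15,0],"angular": [0,0,0]},{"linear": [0,-0.15,0],"angular": [0,0,0]},{"linear": [0,-0.15,0],"angular": [0,0,0]},{"linear": [0,-0.15,0],"angular": [0,0,0]}]'

```text
time: 11.45
eef_pos: [0.5873, -0.0323, 0.2674]
eef_rot: [-0.0, 1.0, 0.01, 0.0]
wrist_force: [2.5, 0.7, -3.0]
width: 0.219
```

```bash
python3 - <<'E'
from h import *
scoop_now()
s=eyes.snapshot("scene"); crop(s,"s_i5",265,205,385,315,5)
E
```

```text
t 11.45 scoop [0.5849 0.0669 0.0057] yaw 92.09 pitch -0.0 roll -0.04 tray xy 0.0759 -0.0032 F [ 2.5  0.7 -3. ] w 0.219
```

View pics/s_i5.png

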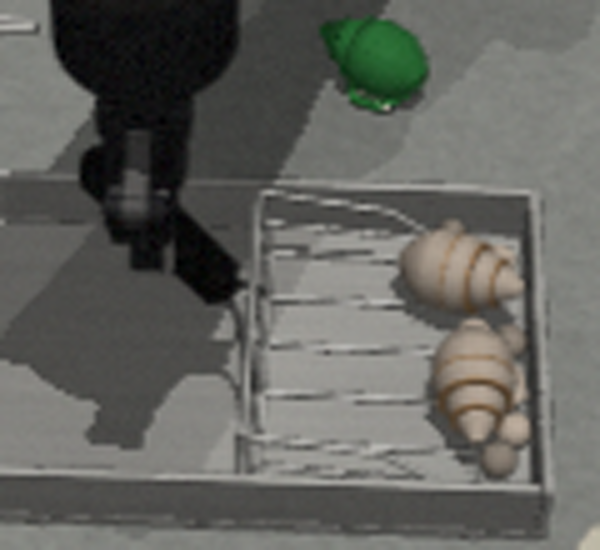

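Progressing: shells are riding up onto the wires. Continue.

Request:
move_arm --increments '[{"linear": [0,-0.12,0],"angular": [0,0,0]},{"linear": [0,-0.12,0],"angular": [0,0,0]},{"linear": [0,-0.12,0],"angular": [0,0,0]},{"linear": [0,-0.12,0],"angular": [0,0,0]}]'

```text
time: 11.83
eef_pos: [0.5866, -0.0207, 0.2672]
eef_rot: [0.0, 1.0, 0.01, -0.0]
wrist_force: [0.6, -2.0, -2.6]
width: 0.213
```

```bash
python3 - <<'E'
from h import *
scoop_now()
s=eyes.snapshot("scene"); crop(s,"s_i6",285,205,385,315,5)
s=eyes.snapshot("top"); crop(s,"t_i6",240,190,360,290,5)
E
```

```text
t 11.8333 scoop [0.5839 0.0784 0.0055] yaw 92.1 pitch -0.02 roll 0.02 tray xy 0.0874 -0.0027 F [ 0.6 -2.  -2.6] w 0.213
```

View pics/s_i6.png

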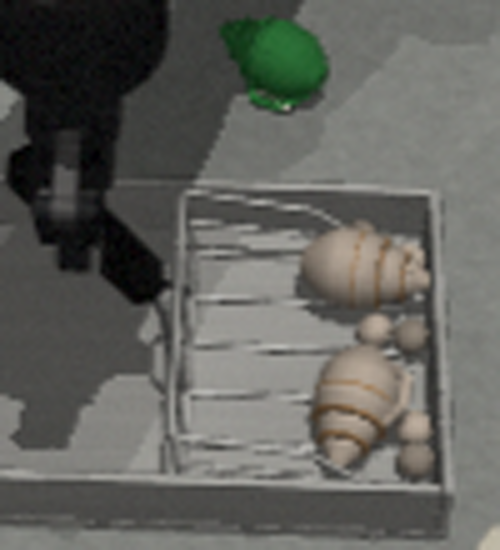

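View pics/t_i6.png

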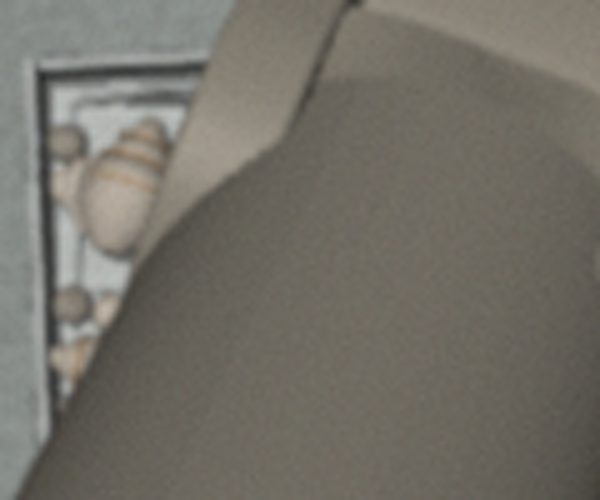

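Request:
move_arm --increments '[{"linear": [0,-0.1,0],"angular": [0,0,0]},{"linear": [0,-0.1,0],"angular": [0,0,0]},{"linear": [0,-0.08,0],"angular": [0,0,0]},{"linear": [0,-0.06,0],"angular": [0,0,0]},{"linear": [0,0,0],"angular": [0,0,0]}]'

```text
time: 12.35
eef_pos: [0.5866, -0.0116, 0.2671]
eef_rot: [-0.0, 1.0, 0.011, -0.0]
wrist_force: [-0.1, 0.6, -2.4]
width: 0.217
```

```bash
python3 - <<'E'
from h import *
scoop_now()
s=eyes.snapshot("scene"); crop(s,"s_i7",295,215,385,315,6)
E
```

```text
t 12.35 scoop [0.5837 0.0877 0.0054] yaw 92.15 pitch 0.01 roll 0.02 tray xy 0.0967 -0.0029 F [-0.1  0.6 -2.4] w 0.217
```

View pics/s_i7.png

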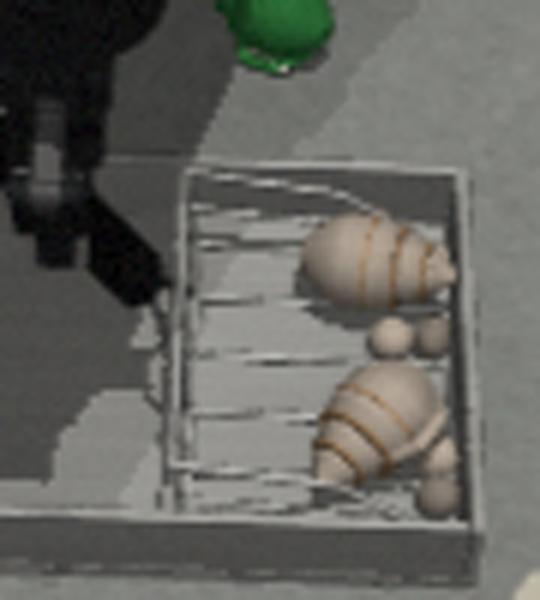

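```bash
cat >> h.py <<'E'
def pivot(pt,deg,n,extra=(0,0,0)):
    """n rows turning deg total lip-up about scoop point pt, plus extra world shift total (m)"""
    st=telemetry.read_state();p=st["eef_pos"];r=mtx2rot(st["eef_rot"])
    Rt=R.from_rotvec(X[3:])*R0;c=np.array([0,0,.1547])+X[:3]-Rt.apply(G)+Rt.apply(pt)
    ax=-Rt.apply([0,1,0]);d=R.from_rotvec(ax*np.radians(deg/n))
    print("ang",(ax*deg/n/4).round(2))
    for i in range(n):
        np_=p+r.apply(c)-(r*d).apply(c)+np.array(extra)/n
        print((r.inv().apply(np_-p)/.025).round(2).tolist());p=np_;r=r*d
    print("end",p.round(3))
E
python3 - <<'E'
from h import *
pivot([-.05,0,0],24,6,extra=(0.0002,-.004,.004))
E
```

```text
ang [ 1.   -0.02 -0.  ]
[0.01, 0.75, 0.14]
[0.01, 0.75, 0.13]
[0.01, 0.75, 0.13]
[0.01, 0.75, 0.13]
[0.01, 0.74, 0.13]
[0.01, 0.74, 0.13]
end [ 0.591 -0.118  0.228]
```

Request:
move_arm --increments '[{"linear": [0.01,0.56,0.1],"angular": [0.75,-0.01,0]},{"linear": [0.01,0.56,0.1],"angular": [0.75,-0.01,0]},{"linear": [0.01,0.56,0.1],"angular": [0.75,-0.01,0]},{"linear": [0.01,0.56,0.1],"angular": [0.75,-0.01,0]}]'

```text
time: 12.73
eef_pos: [0.5891, -0.0676, 0.2531]
eef_rot: [-0.106, 0.994, 0.011, -0.002]
wrist_force: [1.8, 0.1, -3.1]
width: 0.217
```

```bash
python3 - <<'E'
from h import *
scoop_now()
s=eyes.snapshot("scene"); crop(s,"s_j1",285,205,385,315,5)
E
```

```text
t 12.7333 scoop [0.5851 0.0844 0.0181] yaw 92.13 pitch 12.13 roll -0.13 tray xy 0.0933 -0.0041 F [ 1.8  0.1 -3.1] w 0.217
```

View pics/s_j1.png

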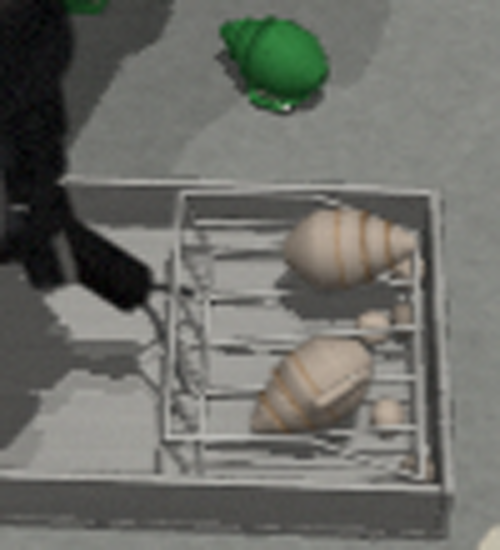

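Request:
move_arm --increments '[{"linear": [0.01,0.56,0.1],"angular": [0.75,-0.01,0]},{"linear": [0.01,0.56,0.1],"angular": [0.75,-0.01,0]},{"linear": [0.01,0.56,0.1],"angular": [0.75,-0.01,0]},{"linear": [0.01,0.56,0.1],"angular": [0.75,-0.01,0]}]'

```text
time: 13.12
eef_pos: [0.5908, -0.1184, 0.2273]
eef_rot: [-0.209, 0.978, 0.01, -0.005]
wrist_force: [0.2, -0.3, -2.9]
width: 0.218
```

```bash
python3 - <<'E'
from h import *
scoop_now()
s=eyes.snapshot("scene"); crop(s,"s_j2",285,195,385,305,5)
r=mtx2rot(telemetry.read_state()["eef_rot"]);print("world up in tool",r.inv().apply([0,0,1]).round(3))
E
```

```text
t 13.1167 scoop [0.5849 0.079  0.029 ] yaw 92.15 pitch 24.1 roll -0.09 tray xy 0.088 -0.0037 F [ 0.2 -0.3 -2.9] w 0.218
world up in tool [-0.007 -0.41  -0.912]
```

View pics/s_j2.png

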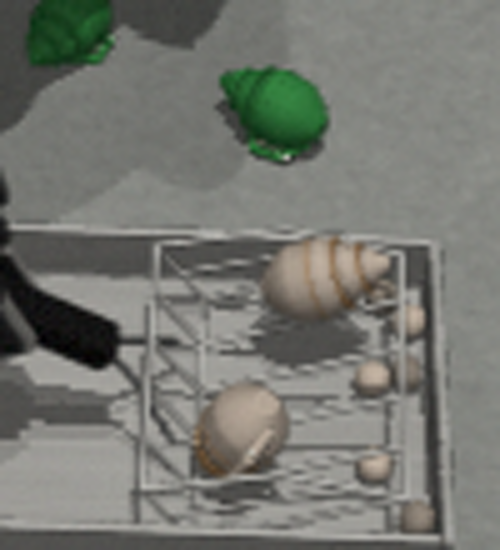

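Request:
move_arm --increments '[{"linear": [0,-0.12,-0.27],"angular": [0,0,0]},{"linear": [0,-0.2,-0.45],"angular": [0,0,0]},{"linear": [0,-0.2,-0.45],"angular": [0,0,0]},{"linear": [0,-0.16,-0.36],"angular": [0,0,0]}]'

```text
time: 13.5
eef_pos: [0.5915, -0.1167, 0.2718]
eef_rot: [-0.207, 0.978, 0.011, -0.004]
wrist_force: [0.8, 0.3, -2.8]
width: 0.216
```

```bash
python3 - <<'E'
from h import *
scoop_now()
s=eyes.snapshot("scene"); crop(s,"s_j3",275,180,385,310,4.5)
s=eyes.snapshot("top"); crop(s,"t_j3",235,180,375,295,5)
E
```

```text
t 13.5 scoop [0.5855 0.0801 0.0729] yaw 92.26 pitch 23.95 roll -0.15 tray xy 0.089 -0.0043 F [ 0.8  0.3 -2.8] w 0.216
```

View pics/s_j3.png

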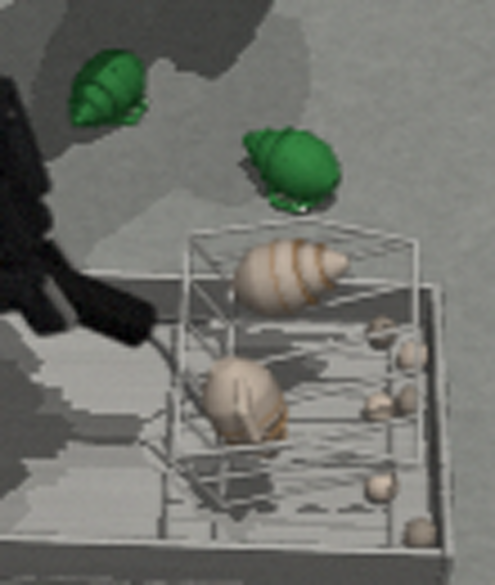

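View pics/t_j3.png

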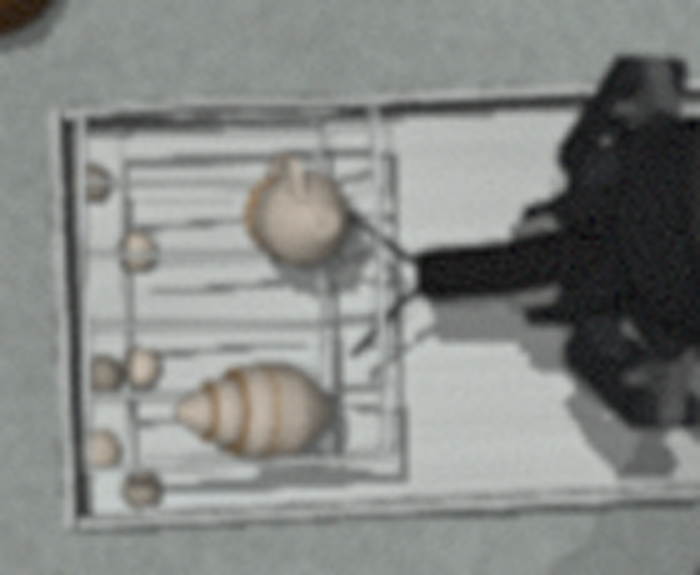

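```bash
python3 - <<'E'
from h import *
s=eyes.snapshot("top");print("jar top",ray(s,230,163,.085).round(3))
s=go([.512,.085,.105],90.5,24,n=7); s=go([.512,.27,.105],90.5,24,start=s,n=11)
E
```

```text
jar top [0.736 0.171 0.085]
n 7 ang/row [0.001 0.018 0.058] lin [[-0.45, -0.11, -0.15], [-0.45, -0.11, -0.15], [-0.45, -0.11, -0.16], [-0.45, -0.1, -0.16], [-0.45, -0.1, -0.16], [-0.45, -0.1, -0.16], [-0.45, -0.1, -0.16]]
n 11 ang/row [0. 0. 0.] lin [[-0.0, -0.61, 0.27]]
```

Request:
move_arm --increments '[{"linear": [-0.2,-0.11,-0.2],"angular": [0,0,0.06]},{"linear": [-0.45,-0.11,-0.2],"angular": [0,0.02,0.06]},{"linear": [-0.5,-0.11,-0.2],"angular": [0,0.02,0.06]},{"linear": [-0.5,-0.1,-0.16],"angular": [0,0.02,0.06]},{"linear": [-0.5,-0.1,-0.16],"angular": [0,0.02,0.06]}]'

```text
time: 14.07
eef_pos: [0.5358, -0.1158, 0.2963]
eef_rot: [-0.208, 0.978, -0.001, -0.005]
wrist_force: [-0.4, -0.3, -3.5]
width: 0.215
```

Request:
move_arm --increments '[{"linear": [-0.5,-0.1,-0.16],"angular": [0,0.02,0.06]},{"linear": [-0.35,-0.1,-0.1],"angular": [0,0.02,0.05]},{"linear": [-0.15,-0.3,0.1],"angular": [0,0,0]},{"linear": [0,-0.5,0.22],"angular": [0,0,0]},{"linear": [0,-0.6,0.27],"angular": [0,0,0]}]'

```text
time: 14.48
eef_pos: [0.5128, -0.0748, 0.3051]
eef_rot: [-0.208, 0.978, -0.005, -0.004]
wrist_force: [-0.3, 0.6, -2.1]
width: 0.214
```

```bash
python3 - <<'E'
from h import *
scoop_now()
s=go([.512,.255,.105],90.5,24)
s=eyes.snapshot("scene"); crop(s,"s_k1",225,160,505,310,2.8)
E
```

```text
t 14.4833 scoop [0.5121 0.1223 0.1064] yaw 90.29 pitch 23.99 roll 0.15 tray xy 0.1343 0.0673 F [-0.3  0.6 -2.1] w 0.214
n 5 ang/row [ 0.     0.004 -0.009] lin [[-0.01, -0.96, 0.44], [-0.01, -0.96, 0.44], [-0.01, -0.96, 0.44], [-0.01, -0.96, 0.44], [-0.01, -0.96, 0.44]]
```

View pics/s_k1.png

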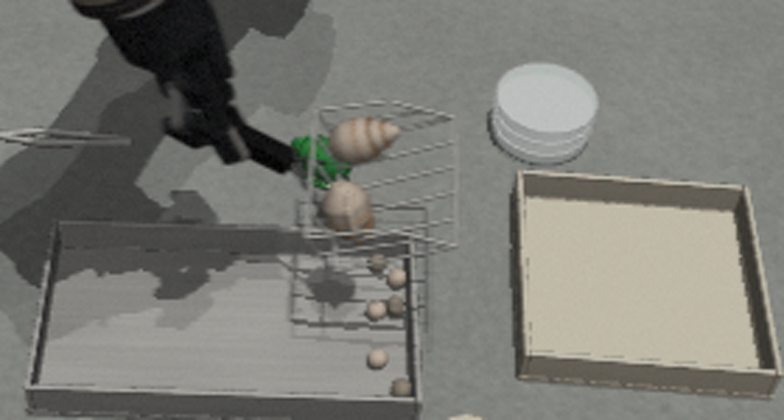

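Request:
move_arm --increments '[{"linear": [0,-0.65,0.29],"angular": [0,0,0]},{"linear": [0,-0.65,0.29],"angular": [0,0,0]},{"linear": [0,-0.65,0.29],"angular": [0,0,0]},{"linear": [0,-0.65,0.29],"angular": [0,0,0]},{"linear": [0,-0.65,0.29],"angular": [0,0,0]}]'

```text
time: 14.95
eef_pos: [0.5135, 0.0155, 0.3047]
eef_rot: [-0.208, 0.978, -0.004, -0.004]
wrist_force: [-0.1, -0.6, -3.4]
width: 0.214
```

Request:
move_arm --increments '[{"linear": [0,-0.6,0.26],"angular": [0,0,0]},{"linear": [0,-0.4,0.18],"angular": [0,0,0]},{"linear": [0,-0.2,0.09],"angular": [0,0,0]},{"linear": [0,0,0],"angular": [0,0,0]}]'

```text
time: 15.28
eef_pos: [0.5136, 0.0476, 0.3049]
eef_rot: [-0.208, 0.978, -0.003, -0.004]
wrist_force: [-0.1, 0.1, -3.2]
width: 0.216
```

```bash
python3 - <<'E'
from h import *
scoop_now()
print("plan to level:")
# lip target: y=.315, z=.035 during rotation
def lip(y,z,pitch):
    a=np.radians(pitch);return [.512,y-.05*np.cos(a),z-.05*np.sin(a)]
s=go(lip(.312,.06,0),90.5,0,n=8); s=go(lip(.312,.03,-20),90.5,-20,start=s,n=6); s=go(lip(.312,.016,-40),90.5,-40,start=s,n=8)
E
```

```text
t 15.2833 scoop [0.5121 0.2447 0.1062] yaw 90.46 pitch 24.0 roll 0.19 tray xy 0.2566 0.0621 F [-0.1  0.1 -3.2] w 0.216
plan to level:
n 8 ang/row [-0.75   0.018  0.   ] lin [[-0.01, -0.56, 0.16], [-0.01, -0.57, 0.13], [-0.01, -0.57, 0.1], [-0.01, -0.58, 0.07], [-0.01, -0.58, 0.04], [-0.01, -0.58, 0.01], [-0.01, -0.58, -0.02], [-0.01, -0.58, -0.05]]
n 6 ang/row [-0.833  0.013  0.   ] lin [[-0.01, -0.66, -0.04], [-0.01, -0.65, -0.07], [-0.01, -0.65, -0.11], [-0.01, -0.64, -0.15], [-0.01, -0.63, -0.19], [-0.01, -0.62, -0.22]]
n 8 ang/row [-0.625  0.01   0.   ] lin [[-0.01, -0.52, -0.11], [-0.01, -0.51, -0.13], [-0.01, -0.5, -0.16], [-0.01, -0.5, -0.18], [-0.01, -0.49, -0.2], [-0.01, -0.48, -0.22], [-0.01, -0.47, -0.24], [-0.01, -0.46, -0.26]]
```

Request:
move_arm --increments '[{"linear": [-0.01,-0.56,0.16],"angular": [-0.75,0.02,0]},{"linear": [-0.01,-0.57,0.13],"angular": [-0.75,0.02,0]},{"linear": [-0.01,-0.57,0.1],"angular": [-0.75,0.02,0]},{"linear": [-0.01,-0.58,0.07],"angular": [-0.75,0.02,0]}]'

```text
time: 15.62
eef_pos: [0.5134, 0.1032, 0.3134]
eef_rot: [-0.103, 0.995, -0.006, -0.001]
wrist_force: [-0.0, 0.3, -4.0]
width: 0.218
```

Request:
move_arm --increments '[{"linear": [-0.01,-0.58,0.04],"angular": [-0.75,0.02,0]},{"linear": [-0.01,-0.58,0.01],"angular": [-0.75,0.02,0]},{"linear": [-0.01,-0.58,-0.02],"angular": [-0.75,0.02,0]},{"linear": [-0.01,-0.58,-0.05],"angular": [-0.75,0.02,0]}]'

```text
time: 15.95
eef_pos: [0.5129, 0.161, 0.3215]
eef_rot: [0.002, 1.0, -0.005, 0.001]
wrist_force: [-0.3, 0.0, -3.2]
width: 0.217
```

```bash
python3 - <<'E'
from h import *
scoop_now()
s=eyes.snapshot("scene"); crop(s,"s_k2",325,150,525,310,3.5)
def lip(y,z,pitch):
    a=np.radians(pitch);return [.512,y-.05*np.cos(a),z-.05*np.sin(a)]
s=go(lip(.314,.024,-20),90.5,-20,n=8)
E
```

```text
t 15.95 scoop [0.5139 0.2595 0.0595] yaw 90.28 pitch -0.18 roll -0.11 tray xy 0.2713 0.0597 F [-0.3  0.  -3.2] w 0.217
n 8 ang/row [-0.614  0.006 -0.001] lin [[-0.01, -0.49, -0.0], [-0.01, -0.49, -0.02], [-0.01, -0.49, -0.04], [-0.01, -0.49, -0.06], [-0.01, -0.49, -0.08], [-0.01, -0.48, -0.1], [-0.01, -0.48, -0.13], [-0.01, -0.47, -0.15]]
```

View pics/s_k2.png

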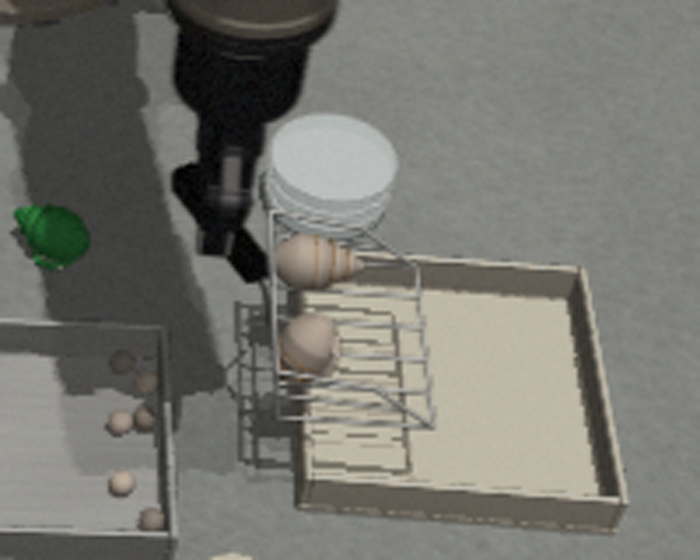

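Request:
move_arm --increments '[{"linear": [-0.01,-0.49,0],"angular": [-0.61,0,0]},{"linear": [-0.01,-0.49,-0.02],"angular": [-0.61,0,0]},{"linear": [-0.01,-0.49,-0.04],"angular": [-0.61,0,0]},{"linear": [-0.01,-0.49,-0.06],"angular": [-0.61,0,0]}]'

```text
time: 16.33
eef_pos: [0.5124, 0.21, 0.3212]
eef_rot: [0.086, 0.996, -0.006, 0.0]
wrist_force: [-0.1, 0.1, -2.5]
width: 0.221
```

Request:
move_arm --increments '[{"linear": [-0.01,-0.49,-0.08],"angular": [-0.61,0,0]},{"linear": [-0.01,-0.48,-0.1],"angular": [-0.61,0,0]},{"linear": [-0.01,-0.48,-0.12],"angular": [-0.61,0,0]},{"linear": [-0.01,-0.47,-0.15],"angular": [-0.61,0,0]}]'

```text
time: 16.67
eef_pos: [0.5119, 0.2595, 0.3209]
eef_rot: [0.171, 0.985, -0.005, -0.0]
wrist_force: [-0.9, -0.7, -3.4]
width: 0.216
```

```bash
python3 - <<'E'
from h import *
scoop_now()
s=eyes.snapshot("scene"); crop(s,"s_k3",325,150,525,310,3.5)
def lip(y,z,pitch):
    a=np.radians(pitch);return [.512,y-.05*np.cos(a),z-.05*np.sin(a)]
s=go(lip(.314,.018,-32),90.5,-32,n=6)
E
```

```text
t 16.6667 scoop [0.5117 0.2651 0.041 ] yaw 90.32 pitch -19.64 roll 0.24 tray xy 0.2769 0.0616 F [-0.9 -0.7 -3.4] w 0.216
n 6 ang/row [-0.508  0.019  0.003] lin [[-0.01, -0.4, -0.13], [-0.01, -0.39, -0.15], [-0.01, -0.39, -0.16], [-0.01, -0.38, -0.18], [-0.01, -0.38, -0.19], [-0.01, -0.37, -0.2]]
```

View pics/s_k3.png

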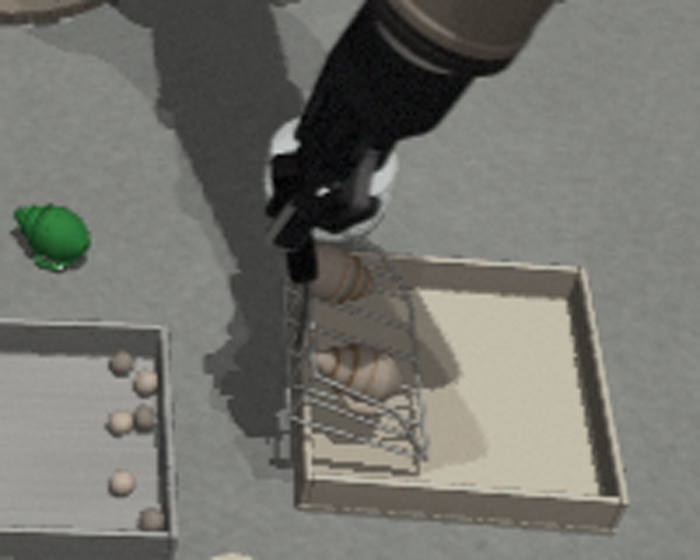

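Request:
move_arm --increments '[{"linear": [-0.01,-0.4,-0.13],"angular": [-0.51,0.02,0]},{"linear": [-0.01,-0.39,-0.15],"angular": [-0.51,0.02,0]},{"linear": [-0.01,-0.39,-0.16],"angular": [-0.51,0.02,0]},{"linear": [-0.01,-0.38,-0.18],"angular": [-0.51,0.02,0]}]'

```text
time: 17.05
eef_pos: [0.5114, 0.3011, 0.3202]
eef_rot: [0.24, 0.971, -0.005, 0.002]
wrist_force: [-0.2, -0.2, -2.5]
width: 0.22
```

Request:
move_arm --increments '[{"linear": [-0.01,-0.38,-0.19],"angular": [-0.51,0.02,0]},{"linear": [-0.01,-0.37,-0.2],"angular": [-0.51,0.02,0]},{"linear": [0,0,0],"angular": [0,0,0]}]'

```text
time: 17.3
eef_pos: [0.5106, 0.3245, 0.319]
eef_rot: [0.274, 0.962, -0.003, 0.003]
wrist_force: [-0.3, 0.1, -2.4]
width: 0.219
```

```bash
python3 - <<'E'
from h import *
scoop_now()
s=eyes.snapshot("scene"); crop(s,"s_k4",325,150,525,310,3.5)
def lip(y,z,pitch):
    a=np.radians(pitch);return [.512,y-.05*np.cos(a),z-.05*np.sin(a)]
s=go(lip(.312,.018,-45),90.5,-45,n=6)
E
```

```text
t 17.3 scoop [0.512  0.2709 0.0443] yaw 90.56 pitch -31.83 roll 0.03 tray xy 0.2827 0.0612 F [-0.3  0.1 -2.4] w 0.219
n 6 ang/row [-0.552  0.01  -0.   ] lin [[-0.01, -0.42, -0.18], [-0.01, -0.42, -0.2], [-0.01, -0.41, -0.21], [-0.01, -0.4, -0.23], [-0.01, -0.39, -0.24], [-0.01, -0.38, -0.26]]
```

View pics/s_k4.png

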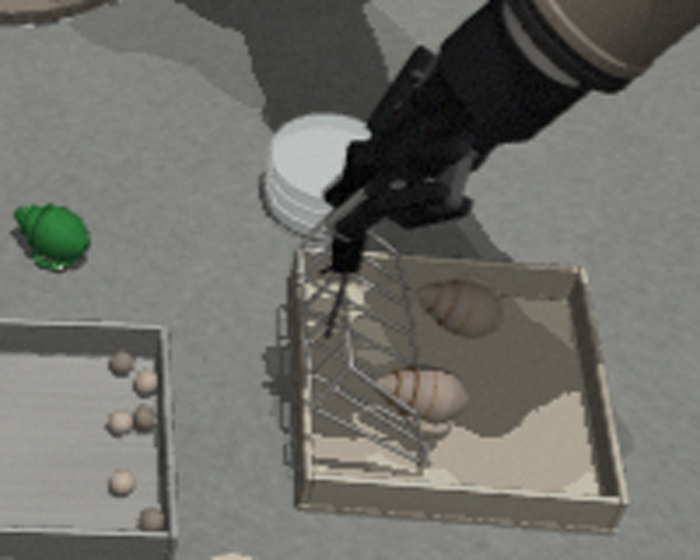

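Request:
move_arm --increments '[{"linear": [0,0.2,0],"angular": [0,0,0]},{"linear": [0,0.4,0],"angular": [0,0,0]},{"linear": [0,0.5,0],"angular": [0,0,0]},{"linear": [0,0.6,-0.2],"angular": [0,0,0]},{"linear": [0,0.6,-0.4],"angular": [0,0,0]}]'

```text
time: 17.77
eef_pos: [0.5101, 0.279, 0.3638]
eef_rot: [0.274, 0.962, -0.005, 0.003]
wrist_force: [0.6, -0.1, -1.5]
width: 0.22
```

```bash
python3 - <<'E'
from h import *
scoop_now()
s=eyes.snapshot("scene"); crop(s,"s_k5",325,150,525,310,3.5)
T,_=None,None
MAT=[.4884,-.3506]
s=go([.512,.2,.14],90.5,0); s=go([.50,-.10,.14],130,0,start=s); s=go([MAT[0],MAT[1],.10],170,0,start=s)
E
```

```text
t 17.7667 scoop [0.5113 0.2255 0.0891] yaw 90.3 pitch -31.79 roll 0.01 tray xy 0.2374 0.0637 F [ 0.6 -0.1 -1.5] w 0.22
n 9 ang/row [ 0.88  -0.016 -0.009] lin [[0.01, 0.75, 0.28], [0.01, 0.77, 0.24], [0.01, 0.78, 0.19], [0.01, 0.79, 0.14], [0.01, 0.8, 0.09], [0.01, 0.8, 0.04], [0.01, 0.8, -0.01], [0.01, 0.8, -0.06], [0.01, 0.79, -0.1]]
n 12 ang/row [ 0.     0.    -0.823] lin [[0.18, 0.92, 0.0], [0.12, 0.93, 0.0], [0.07, 0.94, 0.0], [0.02, 0.94, 0.0], [-0.04, 0.94, 0.0], [-0.09, 0.94, 0.0], [-0.15, 0.93, 0.0], [-0.2, 0.92, 0.0], [-0.25, 0.91, 0.0], [-0.3, 0.89, 0.0], [-0.35, 0.87, 0.0], [-0.4, 0.85, 0.0]]
n 11 ang/row [ 0.     0.    -0.909] lin [[-0.38, 0.59, 0.15], [-0.41, 0.57, 0.15], [-0.45, 0.54, 0.15], [-0.48, 0.51, 0.15], [-0.51, 0.48, 0.15], [-0.54, 0.45, 0.15], [-0.57, 0.41, 0.15], [-0.6, 0.38, 0.15], [-0.62, 0.34, 0.15], [-0.64, 0.3, 0.15], [-0.66, 0.26, 0.15]]
```

View pics/s_k5.png

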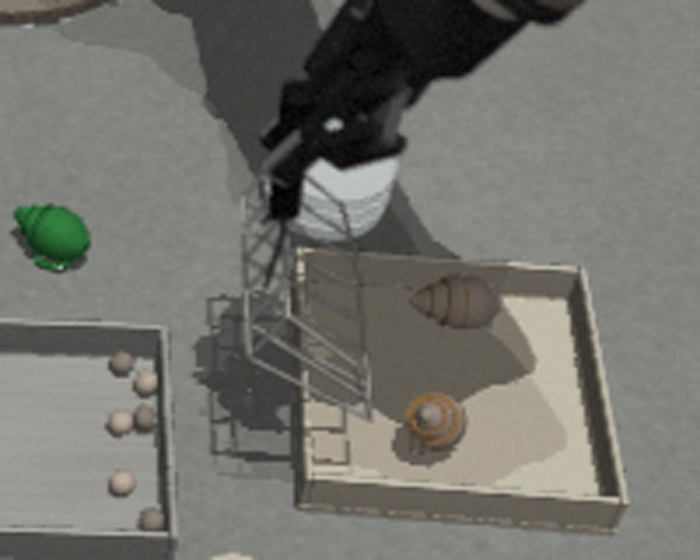

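Request:
move_arm --increments '[{"linear": [0.01,0.6,0.15],"angular": [0.7,-0.02,0]},{"linear": [0.01,0.65,0.05],"angular": [0.75,-0.02,0]},{"linear": [0.01,0.65,0],"angular": [0.75,-0.02,0]},{"linear": [0.01,0.65,0],"angular": [0.75,-0.02,0]},{"linear": [0.01,0.65,0],"angular": [0.75,-0.02,0]}]'

```text
time: 18.23
eef_pos: [0.5105, 0.2055, 0.3946]
eef_rot: [0.146, 0.989, -0.005, 0.001]
wrist_force: [0.6, 0.6, -2.4]
width: 0.22
```

Request:
move_arm --increments '[{"linear": [0.01,0.7,0],"angular": [0.85,-0.02,0]},{"linear": [0.01,0.7,0],"angular": [0.85,-0.02,0]},{"linear": [0.01,0.7,0],"angular": [0.85,-0.02,0]},{"linear": [0.01,0.7,0],"angular": [0.85,-0.02,0]},{"linear": [0.01,0.7,0],"angular": [0.85,-0.02,0]}]'

```text
time: 18.65
eef_pos: [0.5107, 0.1194, 0.4099]
eef_rot: [-0.002, 1.0, -0.005, -0.001]
wrist_force: [-0.2, 0.6, -3.1]
width: 0.216
```

```bash
python3 - <<'E'
from h import *
scoop_now()
MAT=[.4884,-.3506]
s=go([.50,-.10,.14],130,0); s=go([MAT[0],MAT[1],.09],170,0,start=s)
E
```

```text
t 18.65 scoop [0.5105 0.22   0.1487] yaw 90.28 pitch 0.28 roll 0.14 tray xy 0.2319 0.0647 F [-0.2  0.6 -3.1] w 0.216
n 13 ang/row [-0.006  0.001 -0.764] lin [[0.17, 0.91, 0.02], [0.12, 0.92, 0.02], [0.07, 0.92, 0.02], [0.02, 0.93, 0.02], [-0.03, 0.92, 0.02], [-0.07, 0.92, 0.02], [-0.12, 0.92, 0.02], [-0.17, 0.91, 0.02], [-0.22, 0.9, 0.02], [-0.27, 0.89, 0.02], [-0.31, 0.87, 0.02], [-0.36, 0.85, 0.02], [-0.41, 0.83, 0.02]]
n 11 ang/row [ 0.     0.    -0.909] lin [[-0.38, 0.59, 0.18], [-0.41, 0.57, 0.18], [-0.45, 0.54, 0.18], [-0.48, 0.51, 0.18], [-0.51, 0.48, 0.18], [-0.54, 0.45, 0.18], [-0.57, 0.41, 0.18], [-0.6, 0.38, 0.18], [-0.62, 0.34, 0.18], [-0.64, 0.3, 0.18], [-0.66, 0.26, 0.18]]
```

Request:
move_arm --increments '[{"linear": [0.17,0.91,0.02],"angular": [0,0,-0.76]},{"linear": [0.12,0.92,0.02],"angular": [0,0,-0.76]},{"linear": [0.07,0.92,0.02],"angular": [0,0,-0.76]},{"linear": [0.02,0.92,0.02],"angular": [0,0,-0.76]},{"linear": [-0.03,0.92,0.02],"angular": [0,0,-0.76]}]'

```text
time: 19.07
eef_pos: [0.5302, 0.0054, 0.4069]
eef_rot: [-0.001, 0.992, 0.128, -0.002]
wrist_force: [0.5, -0.1, -1.9]
width: 0.217
```

Request:
move_arm --increments '[{"linear": [-0.07,0.92,0.02],"angular": [0,0,-0.76]},{"linear": [-0.12,0.92,0.02],"angular": [0,0,-0.76]},{"linear": [-0.17,0.91,0.02],"angular": [0,0,-0.76]},{"linear": [-0.22,0.9,0.02],"angular": [0,0,-0.76]},{"linear": [-0.27,0.89,0.02],"angular": [0,0,-0.76]}]'

```text
time: 19.48
eef_pos: [0.5503, -0.1084, 0.4043]
eef_rot: [-0.001, 0.966, 0.258, -0.001]
wrist_force: [0.1, 1.0, -2.7]
width: 0.221
```

Request:
move_arm --increments '[{"linear": [-0.31,0.87,0.02],"angular": [0,0,-0.76]},{"linear": [-0.36,0.85,0.02],"angular": [0,0,-0.76]},{"linear": [-0.41,0.83,0.02],"angular": [0,0,-0.76]},{"linear": [-0.38,0.59,0.18],"angular": [0,0,-0.9]},{"linear": [-0.41,0.57,0.18],"angular": [0,0,-0.9]}]'

```text
time: 19.9
eef_pos: [0.566, -0.2116, 0.3938]
eef_rot: [-0.001, 0.92, 0.393, -0.001]
wrist_force: [-0.1, -0.0, -2.2]
width: 0.217
```

Request:
move_arm --increments '[{"linear": [-0.45,0.54,0.18],"angular": [0,0,-0.9]},{"linear": [-0.48,0.51,0.18],"angular": [0,0,-0.9]},{"linear": [-0.51,0.48,0.18],"angular": [0,0,-0.9]},{"linear": [-0.54,0.45,0.18],"angular": [0,0,-0.9]},{"linear": [-0.57,0.41,0.18],"angular": [0,0,-0.9]}]'

```text
time: 20.32
eef_pos: [0.5758, -0.2982, 0.3711]
eef_rot: [-0.001, 0.847, 0.532, -0.001]
wrist_force: [0.6, 0.0, -2.9]
width: 0.217
```

```bash
python3 - <<'E'
from h import *
scoop_now()
MAT=[.4884,-.3506]
go([MAT[0],MAT[1],.08],170,0)
s=eyes.snapshot("scene"); cv2.imwrite("pics/s_l1.png",s["color"][:,:,::-1])
E
```

```text
t 20.3167 scoop [ 0.4853 -0.2556  0.1097] yaw 155.18 pitch 0.16 roll 0.07 tray xy -0.2422 0.1099 F [ 0.6  0.  -2.9] w 0.217
n 4 ang/row [-0.011  0.003 -0.926] lin [[-0.59, 0.4, 0.29], [-0.62, 0.36, 0.29], [-0.64, 0.32, 0.29], [-0.66, 0.28, 0.29]]
```

View pics/s_l1.png

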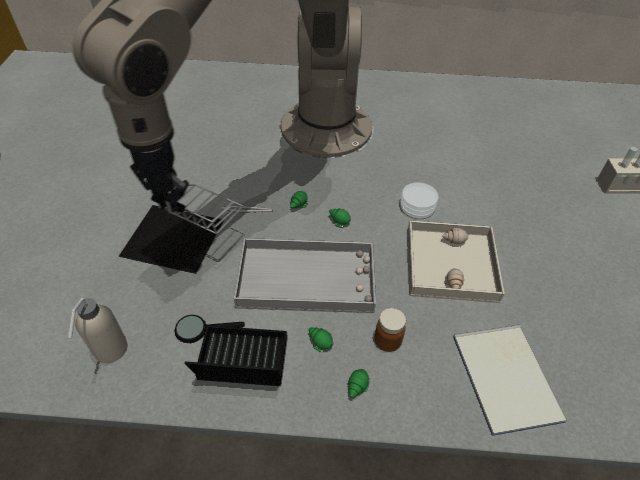

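Request:
move_arm --increments '[{"linear": [-0.59,0.4,0.29],"angular": [0,0,-0.93]},{"linear": [-0.62,0.36,0.29],"angular": [0,0,-0.93]},{"linear": [-0.64,0.32,0.29],"angular": [0,0,-0.93]},{"linear": [-0.66,0.28,0.29],"angular": [0,0,-0.93]},{"linear": [0,0,0],"angular": [0,0,0]}]'

```text
time: 20.78
eef_pos: [0.5849, -0.3711, 0.341]
eef_rot: [-0.001, 0.771, 0.636, -0.002]
wrist_force: [-0.9, 0.1, -1.2]
width: 0.22
```

```bash
python3 - <<'E'
from h import *
scoop_now()
MAT=[.4884,-.3506]
go([MAT[0],MAT[1],.008],170,0)
s=eyes.snapshot("top"); crop(s,"t_m1",420,190,560,340,4)
s=eyes.snapshot("scene"); crop(s,"s_m1",110,170,230,280,5)
E
```

```text
t 20.7833 scoop [ 0.486  -0.3532  0.0798] yaw 169.93 pitch 0.27 roll 0.14 tray xy -0.3397 0.1132 F [-0.9  0.1 -1.2] w 0.22
n 3 ang/row [-0.022  0.012 -0.006] lin [[0.04, 0.01, 0.95], [0.03, 0.01, 0.95], [0.03, 0.01, 0.95]]
```

View pics/t_m1.png

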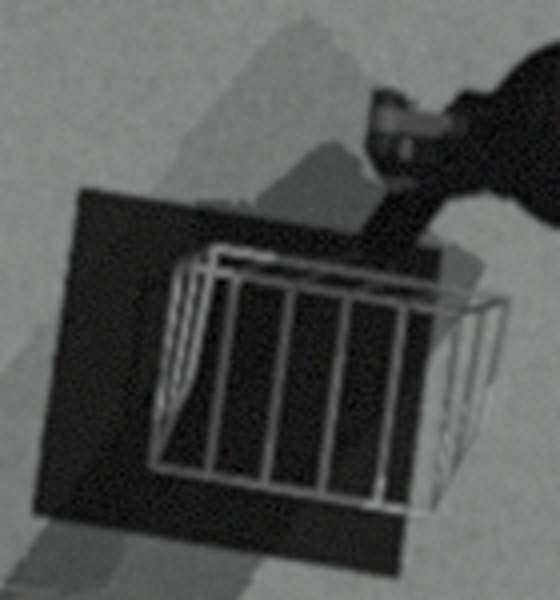

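View pics/s_m1.png

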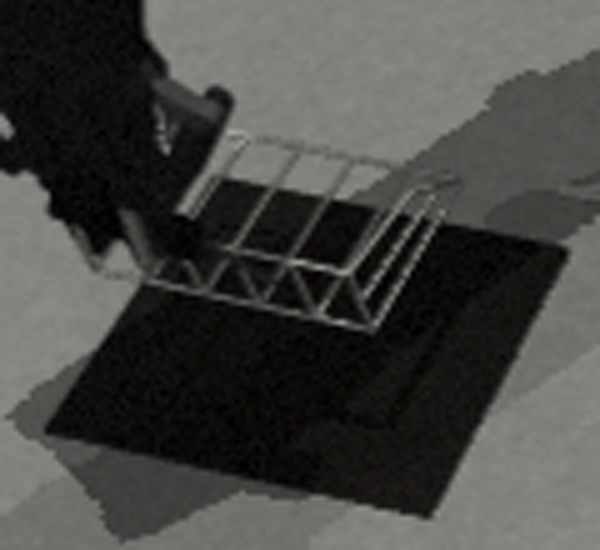

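Request:
move_arm --increments '[{"linear": [0.04,0,0.9],"angular": [-0.02,0,0]},{"linear": [0.03,0,0.9],"angular": [-0.02,0,0]},{"linear": [0.03,0,0.65],"angular": [-0.02,0,0]},{"linear": [0,0,0.35],"angular": [0,0,0]},{"linear": [0,0,0.1],"angular": [0,0,0]}]'

```text
time: 21.3
eef_pos: [0.587, -0.3638, 0.268]
eef_rot: [-0.001, 0.771, 0.636, -0.0]
wrist_force: [0.0, -0.0, -2.1]
width: 0.218
```

Request:
move_arm --increments '[{"linear": [0,0,0.06],"angular": [0,0,0]},{"linear": [0,0,0.04],"angular": [0,0,0]},{"linear": [0,0,0],"angular": [0,0,0]}]'

```text
time: 21.55
eef_pos: [0.5874, -0.3648, 0.2672]
eef_rot: [0.001, 0.771, 0.636, 0.0]
wrist_force: [0.1, -0.1, -2.5]
width: 0.219
```

```bash
python3 - <<'E'
from h import *
scoop_now()
s=eyes.snapshot("top"); crop(s,"t_m2",420,190,560,340,4)
s=eyes.snapshot("scene"); crop(s,"s_m2",110,170,230,280,5)
E
```

```text
t 21.55 scoop [ 0.4901 -0.3467  0.0054] yaw 169.93 pitch -0.07 roll 0.04 tray xy -0.3334 0.1088 F [ 0.1 -0.1 -2.5] w 0.219
```

View pics/s_m2.png

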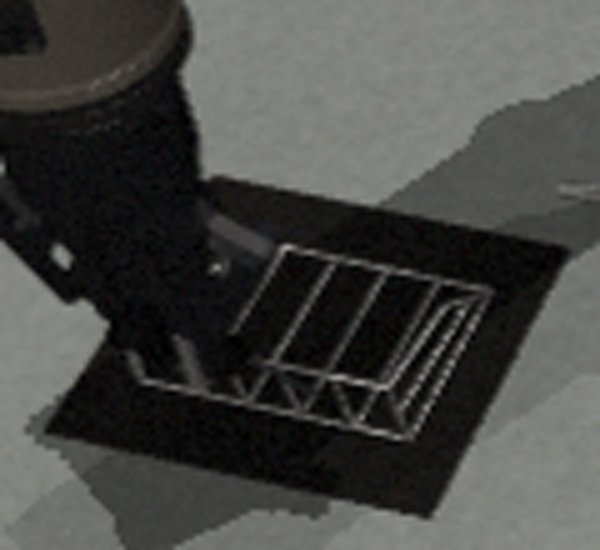

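One more small step down to touch, then release.

Request:
move_arm --increments '[{"linear": [0,0,0.06],"angular": [0,0,0]},{"linear": [0,0,0],"angular": [0,0,0]},{"linear": [0,0,0],"angular": [0,0,0]}]'

```text
time: 21.9
eef_pos: [0.5877, -0.3649, 0.2658]
eef_rot: [0.001, 0.771, 0.636, 0.0]
wrist_force: [0.4, 0.7, 7.4]
width: 0.219
```

Request:
move_arm --increments '[{"linear": [0,0,0],"angular": [0,0,0]},{"linear": [0,0,0],"angular": [0,0,0]},{"linear": [0,0,0],"angular": [0,0,0]},{"linear": [0,0,0],"angular": [0,0,0]},{"linear": [0,0,0],"angular": [0,0,0]}]' --claw -1

```text
time: 22.32
eef_pos: [0.5872, -0.3647, 0.2646]
eef_rot: [0.0, 0.771, 0.636, -0.0]
wrist_force: [-0.3, -0.1, -0.8]
width: 0.91
```

Request:
move_arm --increments '[{"linear": [0,0,0],"angular": [0,0,0]},{"linear": [0,0,0],"angular": [0,0,0]},{"linear": [0,0,0],"angular": [0,0,0]}]'

```text
time: 22.57
eef_pos: [0.5872, -0.3646, 0.2646]
eef_rot: [0.0, 0.771, 0.636, -0.0]
wrist_force: [0.6, -0.4, 0.3]
width: 1.0
```

Request:
move_arm --increments '[{"linear": [0,0,-0.4],"angular": [0,0,0]},{"linear": [0,0,-0.9],"angular": [0,0,0]},{"linear": [0,0,-0.9],"angular": [0,0,0]},{"linear": [0,0,-0.9],"angular": [0,0,0]},{"linear": [0,0,-0.9],"angular": [0,0,0]}]'

```text
time: 22.98
eef_pos: [0.5871, -0.3647, 0.3666]
eef_rot: [0.0, 0.771, 0.636, -0.0]
wrist_force: [-1.0, -0.5, 0.3]
width: 0.999
```

Request:
move_arm --increments '[{"linear": [0,0.5,-0.9],"angular": [0,0,0]},{"linear": [0,0.5,-0.9],"angular": [0,0,0]},{"linear": [0,0.5,-0.6],"angular": [0,0,0]},{"linear": [0,0.5,0],"angular": [0,0,0]},{"linear": [0,0,0],"angular": [0,0,0]}]'

```text
time: 23.4
eef_pos: [0.6381, -0.3738, 0.4263]
eef_rot: [0.001, 0.771, 0.637, 0.0]
wrist_force: [1.5, 0.9, -0.4]
width: 1.0
```

```bash
python3 - <<'E'
from h import *
s=eyes.snapshot("top"); cv2.imwrite("pics/t_n.png",s["color"][:,:,::-1]); crop(s,"t_n1",420,200,540,340,4)
s=eyes.snapshot("scene"); cv2.imwrite("pics/s_n.png",s["color"][:,:,::-1]); crop(s,"s_n1",110,170,230,280,5)
E
```

```text
(no output)
```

View pics/t_n.png

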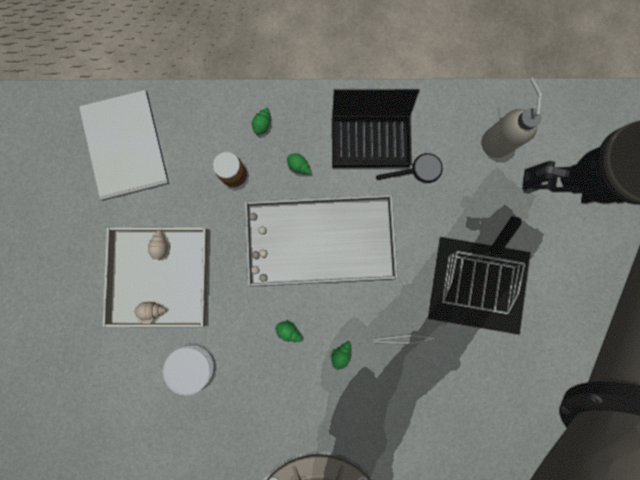

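View pics/s_n.png

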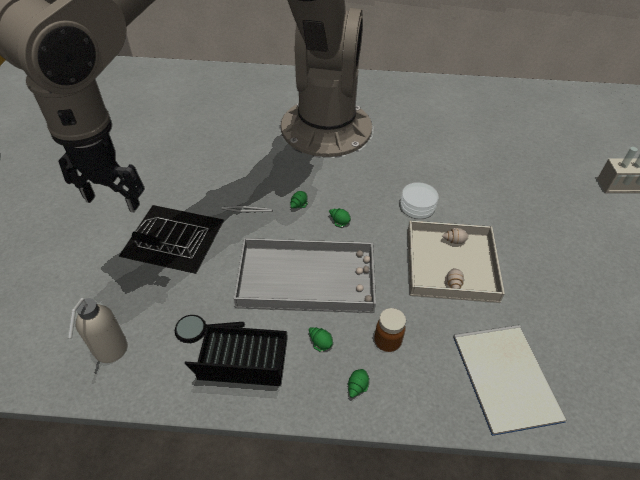

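View pics/s_n1.png

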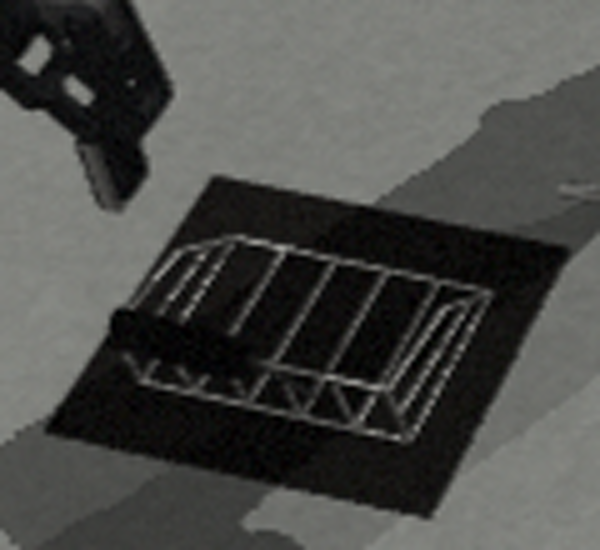

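View pics/t_n1.png

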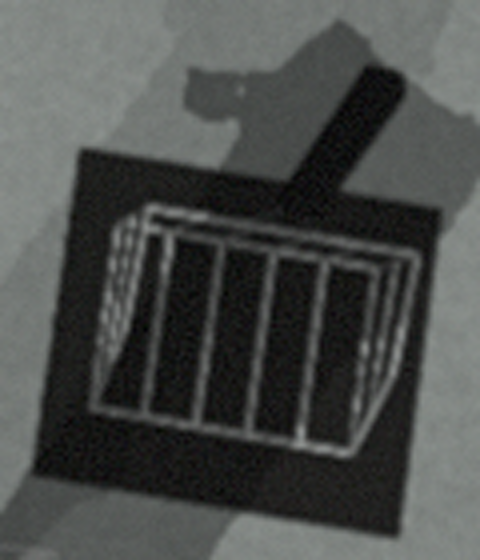

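```bash
python3 -c "
from cell import ctrl
print(ctrl.job_done())"
```

```text
the job is handed in; nothing more can be done
None
```

Both whelk shells are in the white sorting tray and the wire scoop is back on its mat. I handed the job in after about 23.5 s of the 72 s allowed; no verdict was reported.

**What I did:** I gripped the scoop by its handle and ran it along the sample tray floor until the shells rode onto the wires against the end wall. I then tilted it back and lifted it, so the pebbles dropped through the slots. I carried both shells across in one load and slid them out from low down at a tilt of about 32°. Finally I set the scoop down at the middle of the mat.

**Last checks, from the final pictures:**
- **Shells:** both lie in the white tray, at top-view pixels (157,245) and (151,311). One stood on its end just after tipping, then settled by itself.
- **Pebbles:** all six are on the sample tray floor at its +x end.
- **White tray and other things:** none of them looks moved from the first pictures.
- **Scoop:** it stands level about 4 mm from the mat's centre by arm position, and the gripper is open and clear of it.

**One disagreement:** the camera fits of the scoop's tilt in the grip varied by about 1 to 4° either way. I took it as level, and the contact force when setting it down fitted that.

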